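# Press a threaded insert home in a guitar neck block with the lever press

### The job

The brass threaded insert near one end of the guitar neck block still stands proud. Lay the block down and set it in the lever press, flat, insert upward under the ram, up to the back stop, and clamp it against the fence by swinging the cam lever fully round; then pull the press handle down until the insert is fully home and ease it slowly back up to its rest, never letting it fly back. Leave the block clamped, and do not disturb the glue bottle, jar, wooden caul and sanding block that stand about.

Things in the scene. Friction and masses are not known exactly. Their poses are not given: they have to be found in the camera images.
- press: Grey cast lever press, bolted down, left of the guitar. Origin on the bench under the ram axis; +x runs back to the column, +y to its left, z up. Base plate x -117..128, y -65..85 mm, top z 24. Head: x -33..58, y -31..31, z 100 to 204 mm, column behind it. Ram foot, 24 mm round, 90 mm up at rest: 66 mm over the plate.
- ram_axis (a point): Point on the base plate under the ram axis, press (0, 0, 24 mm). On the plate, 16 mm high: back stop with its face at press x = +22.5, y -28..32; side fence with its face at y = -22.5, x -46..22 mm. A block against both has its insert under the ram. Loose block between fence and open jaw: 54 mm of room, at the start at least 50.
- jaw: Steel clamp jaw on the plate, 52 mm long, 16 mm high, across from the fence: press x -48..4 mm. Origin at the middle of its face; face at press y = +32 mm when open, moving to -y by 7.1 mm per rad of the cam lever: it meets a 44 mm block lying at the fence at 1.47 rad and squeezes it by 0.7 mm at the stop.
- cam_lever (a joint): Cam lever on an upright pivot at press (-22, 68) mm. 0 = open, pointing to press +y; 1.57 = closed, at its stop, pointing to press -x, the worker (anticlockwise seen from above). Starts 0 to 0.5. Stays where left (friction 0.15 N m); on a clamped block it settles back to about 1.49. A 10 mm steel rod at z 43 to 54 mm joins pivot and knob; post top at z 59 mm.
- cam_knob (a point): Top centre of the cam lever's upright black knob, 18 mm round, 72 mm from the pivot: knob spans z 44 to 78 mm.
- cam_pivot (a point): Point on the cam pivot's axis at the height of the knob's top (z 78 mm): press (-22, 68) mm.
- handle (a joint): Press handle. 0 = rest (60 degrees above level, leaning to press -x), grows as it is pulled down towards press -x; stop at 1.50. Lowers the ram 28 mm per rad; with the block in place the insert is home at about 1.36. Return spring 0.5 N m at rest + 0.6 N m/rad, so 3 to 8 N at the grip; with the insert about 16 N. Too fast a return: over 2 rad/s.
- grip (a point): Centre of the handle's black cylindrical grip, 22 mm round, 74 mm long, axis along press y, 160 mm from the pivot axis; about 0.30 m up at rest. Free all round and revolving freely on its spindle, so it can be pinched from above, across press x, for the whole stroke. The arm joining it is at the +y end, 47 mm from this point.
- handle_pivot (a point): Point on the handle's hinge axis (along press y) in the plane in which the grip's centre swings: press (18, -121, 165) mm.
- neck_block: Dark mahogany block 26 x 44 x 130 mm (its x, y, z), 0.11 to 0.2 kg, at the start standing on its end right of the guitar, insert face (its -x) turned away from the robot, more or less. Origin at the centre of the end face it stands on (a dark bolt hole is 30 mm from that end); the insert is 22 mm from the other end (+z). In the press its +z points to the press's +x and its -x up.
- insert_head (a point): Centre of the brass insert's flat head, 15 mm round, on the block's -x face, 22 mm from its +z end: 10 mm out of the wood when proud, 2 mm when home.
- insert (a joint): How far the insert has been pressed in from its proud start: 0 = proud, 0.008 m = home. It takes about 40 N, so it needs the press.
- glue_bottle: White glue bottle, 55 mm round, 180 mm tall, red tip; the one near the bench's front edge right of the guitar, standing with the jar and the block in any order along the edge. Origin under its centre.
- parts_jar: Clear jar, metal lid, 70 mm round, 114 mm tall; the one near the front edge right of the guitar. Origin under its centre.
- wood_caul: Reddish wooden caul lying flat near the front edge left of the guitar head, 45 x 150 x 22 mm (long along its y). Origin under its centre.
- sanding_block: Tan sanding block lying at the front edge before the press, 56 x 101 x 28 mm (long along its y). Origin under its centre.
- guitar_head (a point): Point on the bench under the near end of the guitar's head, a fixed obstacle: head and tuners reach 50 mm to either side (y) and 0.1 m up and run away in +x, becoming the neck. Other fixed things: hoses on the bench right of the guitar from 140 mm farther in +x than this point, a carton, 93 mm high, from 290 mm, a red drill beyond the row's right end.
Not all that is in view belongs to the job. What is shaped like the neck_block but orange or turquoise is not meant.

How it is judged:
On the way, in this order (a step that is already met when the one before it is completed fails the run):
1. the block lies flat in the press with its insert, still proud, under the ram, and the cam lever is closed on it (x of insert_head in the frame of press between -0.006 and 0.006 m and y of insert_head in the frame of press between -0.004 and 0.004 m and z of neck_block in the frame of press between 0.034 and 0.04 m and angle between the z axis of neck_block and the x axis of press, either way round below 0.06 rad and value of joint cam_lever above 1.42 rad and contact force between jaw and neck_block above 1.5 N and value of joint insert below 0.003 m and value of joint handle below 0.2 rad), for 0.2 s.
2. the handle has been pulled down and the insert is home, the block still clamped (x of insert_head in the frame of press between -0.006 and 0.006 m and y of insert_head in the frame of press between -0.004 and 0.004 m and z of neck_block in the frame of press between 0.034 and 0.04 m and angle between the z axis of neck_block and the x axis of press, either way round below 0.06 rad and value of joint cam_lever above 1.42 rad and contact force between jaw and neck_block above 1.5 N and value of joint insert above 0.0065 m and value of joint handle above 1.1 rad), for 0.2 s.
At the end, for the whole second after the job is handed in: insert home (at least 6.5 of 8 mm), block flat in the press (height within 3 mm, turned under 0.06 rad, insert within 6 mm of the ram axis lengthwise, 4 mm across), cam lever over 1.42 rad with the jaw pressing the block over 1.5 N, handle back at rest (under 0.06 rad), all still (x of insert_head in the frame of press between -0.006 and 0.006 m and y of insert_head in the frame of press between -0.004 and 0.004 m and z of neck_block in the frame of press between 0.034 and 0.04 m and angle between the z axis of neck_block and the x axis of press, either way round below 0.06 rad and value of joint cam_lever above 1.42 rad and contact force between jaw and neck_block above 1.5 N and value of joint insert above 0.0065 m and value of joint handle below 0.06 rad and linear speed of neck_block below 0.01 m/s); the robot touches nothing.
It fails at once if the handle flies back (returns faster than 2 rad/s) (velocity of joint handle below -2 rad/s).
It fails at once if the bottle, the jar, the caul or the sanding block is moved more than 30 mm (distance of any of glue_bottle, parts_jar, wood_caul, sanding_block from where it was at the start of the episode above 0.03 m).
It also fails if it takes over 72 s, if anything falls off the work surface, if the arm or the gripper's body presses on something with over 40 N, if the wrist force passes 120 N, or if a joint passes its speed limit or range.

### The arm

A 7-joint arm with a two-finger parallel gripper is mounted at the origin on a cart in front of the work surface, level with it; the furniture and walls round the work are solid. World frame = base frame: x ahead of the robot, y to its left, z up, the work surface at z = 0. Lengths are in m, angles in rad, forces in N, time in s.
With the tool pointing down it reaches from about 0.425 to 0.875 m from the base axis. Payload 4.7 kg.
Tool frame: the origin (TCP) lies midway between the tips of the shut fingers; the grasp point (between the pads) lies ctrl.grasp_offset behind it (ctrl.grasp_offset is the distance from the TCP to the grasp point, in m); z points along the fingers, y is the line along which they close (so a half turn about z gives the same grasp; the last joint's range is limited). The gripper opens to 87 mm and grips with 3 to 60 N. Pads are 19 mm wide; open, the fingers measure 117 mm over their backs; the gripper's body (75 mm by 190 mm) begins 51 mm behind the grasp point.
Start: joints at [-1.145, 0.321, -0.07, 1.45, 0.023, 1.371, -0.057], TCP at [0.26, 0.596, 0.223] pointing down, gripper open.
Joint ranges: [-2.86, 2.86], [-0.3, 2.09], [-1.38, 1.24], [0.06, 2.45], [-1.56, 4.7], [0.09, 2.05], [-2.69, 2.69]. Speed limits (rad/s): [2.57, 2.57, 3.14, 3.14, 3.14, 3.14, 3.14].

### API

Orientations are given as a rotation vector (axis times angle).
In Python, from bench import ctrl gives the robot as it stands. The module is installed in compiled form; this text tells all that it offers.
- The arm moves only by the tool jog_arm, never from a script. Its argument "moves" is one flat list of numbers, 7 for each row, row after row: the shift along the tool's x, y, z in units of 30 cm (1.0 is 30 cm), then the turn, a rotation vector about the tool's x, y, z in units of 60 degrees (1.0 is 60 degrees), then the gripper's target within -1 to 1 (fully open at 1, half-way at 0, shut at -1). In form: [x, y, z, wx, wy, wz, fingers, x, y, z, wx, wy, wz, fingers, ...]. A call has exactly 8 rows; each row is the pose to reach, as a shift and turn from the pose commanded when the call began, along the tool's axes at that moment; what a row does not reach only later rows make up. A row lasts 1/8 s, in which the tool goes at most 62.5 mm and 10.7 degrees, less where a joint would pass 70% of its speed; a pose out of reach is approached as far as the arm can. A call with a number of a shift or a turn outside -1 to 1 is refused whole. A call with a gripper value outside its range is refused whole. The fingers move at their own pace and stop on an object; "newtons" is the grip in N (left out, the last holds). Time passes only in rows, so rows that repeat a pose let the fingers close, or fill a call up. It gives the time, the measured TCP pose, the force, the opening and the grip force at its end, in the units of the state.
- ctrl.get_state(): the state, without advancing time (a new reading comes with each control period).
- ctrl.get_image(name): name is "scene" or "top" or "wrist"; returns a dict with "pixels" (480x640x3 uint8, red, green, blue), "fx", "fy", "cx", "cy" (pixels), "xyz" and "rotation" of the camera in the world; the wrist camera has in their place "tool_from_camera" (4x4, takes a point from camera to tool coordinates, whose origin is the TCP and whose axes are the flange's). Camera axes: x right, y up, looking along -z (the intrinsics and any distortion apply to the point x, -y, -z); pixel columns grow to the right and rows downward; lengths in m; the calibration is good to about 2 mm. A picture is of the moment at which its call begins: read the wrist's pose just before it. There is no depth.
- ctrl.close_job(): hands the job in; it is judged then, once.
The state is a dict: "time": time; "joint_positions": joint angles; "qd": joint speeds; "joint_torque": joint torques, N m; "position": TCP position; "tool_rot": TCP orientation; "ft_force": force on the tool from outside, world axes, zero at the start; "torque": the same for the moment, N m; "grip_width": opening from 0.0 (shut) to 1.0 (fully open); "grip_force": force on a finger pad.
Only numpy, scipy, OpenCV 4.12 (cv2) and the standard library are available. Lean on these libraries where they do the work, as an engineer would, in place of code of your own. Each camera call takes 0.05 s, during which the arm holds its last target. There are 200 camera calls.

## Working session

There is one attempt and no reset: what is moved stays moved. The work goes in short steps, Python scripts to look and compute and a tool call to move; the robot and the scene stay as the last step left them, time stands still between calls to the robot, and variables do not carry over. Pictures are saved under pics/ and viewed, at most 10 in all, crops included, and the job is handed in when it is done.

Besides the shell and the picture viewer there is one more tool, called by a JSON object that holds its "method" and its "body", one argument or row to a line. jog_arm: Moves the arm, as the interface text tells. Its arguments: {"type":"object","properties":{"moves":{"type":"array"},"newtons":{"type":"number"}},"required":["moves"]}

```bash
mkdir -p pics; cat > h.py <<'E'
import numpy as np, cv2
from scipy.spatial.transform import Rotation as R
from bench import ctrl
def cam(name):
    s=ctrl.get_state(); im=ctrl.get_image(name)
    if name=="wrist":
        T=np.eye(4);T[:3,:3]=R.from_rotvec(s["tool_rot"]).as_matrix();T[:3,3]=s["position"]
        M=T@np.array(im["tool_from_camera"]); im["xyz"]=M[:3,3]; im["rotation"]=M[:3,:3]
    im["xyz"]=np.array(im["xyz"]); 
    r=np.array(im["rotation"]); im["rotation"]=r if r.shape==(3,3) else R.from_rotvec(r).as_matrix()
    return im
def ray(im,u,v):
    d=np.array([(u-im["cx"])/im["fx"],-(v-im["cy"])/im["fy"],-1.]); return im["rotation"]@d
def onz(im,u,v,z):
    d=ray(im,u,v); return im["xyz"]+d*(z-im["xyz"][2])/d[2]
def proj(im,p):
    c=im["rotation"].T@(np.array(p)-im["xyz"]); return np.array([im["cx"]-im["fx"]*c[0]/c[2], im["cy"]+im["fy"]*c[1]/c[2]])
def save(im,n): cv2.imwrite("pics/"+n,im["pixels"][:,:,::-1])
E
python3 - <<'E'
from h import *
print(ctrl.grasp_offset); s=ctrl.get_state(); print({k:np.round(v,3) for k,v in s.items()})
for n in("scene","top"):
    im=cam(n); save(im,n+"0.png"); print(n,[k for k in im],im["xyz"],im["rotation"].round(3),im["fx"],im["fy"],im["cx"],im["cy"])
    np.save(n+"0.npy",im,allow_pickle=True)
E
```

```text
0.0187
{'time': np.float64(0.0), 'joint_positions': array([-1.145,  0.322, -0.07 ,  1.452,  0.023,  1.371, -0.057]), 'qd': array([-0.002,  0.   ,  0.001, -0.002, -0.   , -0.001, -0.001]), 'joint_torque': array([-1.0000e-03, -4.9129e+01, -4.0400e-01, -3.1254e+01, -6.4000e-02,
        4.4000e-02,  0.0000e+00]), 'position': array([0.26 , 0.595, 0.221]), 'tool_rot': array([-6.420e-01, -3.075e+00,  3.000e-03]), 'ft_force': array([0.244, 0.325, 0.504]), 'torque': array([0.011, 0.056, 0.021]), 'grip_force': np.float64(0.0), 'grip_width': np.float64(0.996)}
scene ['pixels', 'fx', 'fy', 'cx', 'cy', 'xyz', 'rotation'] [-0.19078444 -0.45537735  1.25513889] [[ 0.551  0.647 -0.528]
 [-0.835  0.431 -0.342]
 [ 0.006  0.629  0.778]] 487.408247879503 487.408247879503 324.95127658068253 243.89750833994214
top ['pixels', 'fx', 'fy', 'cx', 'cy', 'xyz', 'rotation'] [0.31313299 0.01655832 1.80290158] [[ 0.013  0.992 -0.129]
 [-1.     0.012 -0.01 ]
 [-0.008  0.129  0.992]] 569.2900689189463 569.2900689189463 324.8293086789383 229.55155172469824
```

View pics/scene0.png

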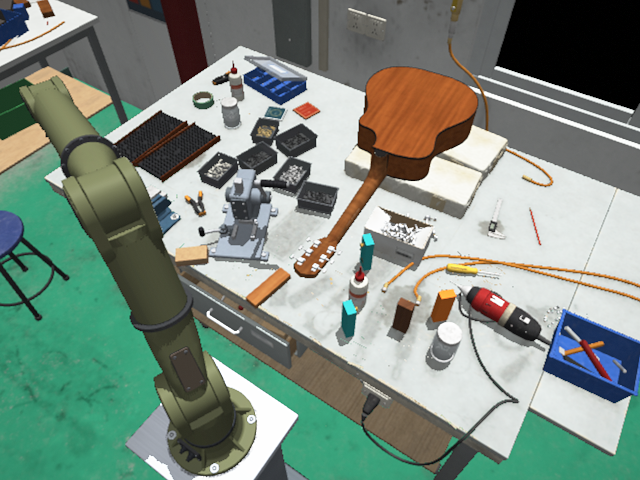

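View pics/top0.png

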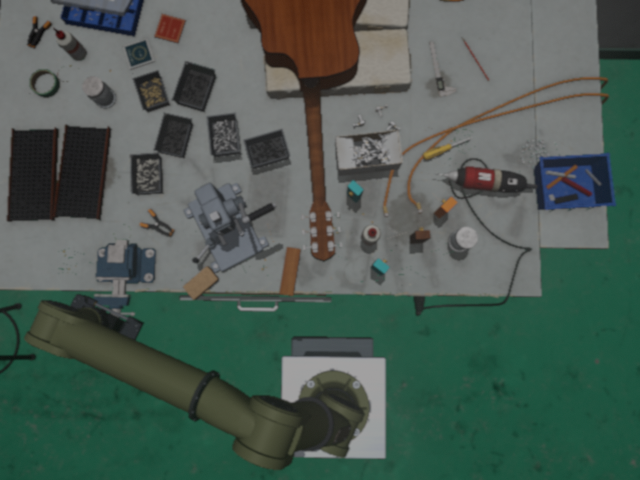

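Scene: block at about (403,315), bottle (358,287), jar (445,342). The press is at (245,220), with the dark grip at (275,184) and the cam knob at (201,231). In the top view the block is at (420,236) and the press at (228,225). Next I'll enlarge these areas.

```bash
python3 - <<'E'
from h import *
a=np.load("scene0.npy",allow_pickle=True).item()["pixels"]; b=np.load("top0.npy",allow_pickle=True).item()["pixels"]
def crop(p,u,v,w,h,k): return cv2.resize(p[v:v+h,u:u+w],(w*k,h*k),interpolation=cv2.INTER_CUBIC)
o=np.zeros((600,800,3),np.uint8)
o[:300,:400]=crop(a,190,165,100,75,4)   # press scene k4
o[:300,400:]=crop(a,375,270,100,75,4)
o[300:,:400]=crop(b,180,175,100,75,4)
o[300:,400:]=crop(b,380,195,100,75,4)
cv2.imwrite("pics/crop.png",o[:,:,::-1])
E
```

```text
(no output)
```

View pics/crop.png

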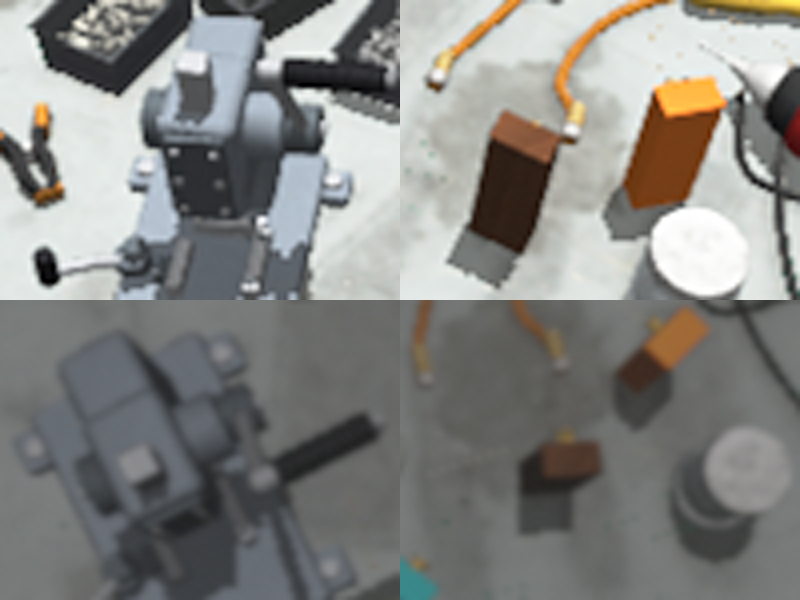

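The crop confirms the insert faces away from the robot, with brass showing at top (421.5,229). The grip ends are at scene (261,182.5) and (287.5,184.5), and at top (248.8,217) and (273.8,207). Next step: coarse positions.

```bash
cat >> h.py <<'E'
def tri(obs):
    A=np.zeros((3,3));b=np.zeros(3)
    for im,u,v in obs:
        d=ray(im,u,v);d/=np.linalg.norm(d);P=np.eye(3)-np.outer(d,d);A+=P;b+=P@im["xyz"]
    p=np.linalg.solve(A,b); return p,[np.round(proj(im,p)-[u,v],1) for im,u,v in obs]
E
python3 - <<'E'
from h import *
S=np.load("scene0.npy",allow_pickle=True).item();T=np.load("top0.npy",allow_pickle=True).item()
np.set_printoptions(precision=3,suppress=True)
print("gripL",*tri([(S,261.2,182.5),(T,248.8,217)]));print("gripR",*tri([(S,287.5,184.5),(T,273.8,207)]))
print("knob top",onz(S,201,228,.078),onz(T,195,262,.07))
sc=lambda x,y:(375+(x-400)/4,270+y/4); tc=lambda x,y:(380+(x-400)/4,195+(y-300)/4)
for c in [(503,112),(558,135),(547,165),(490,140)]: print("blk top S",onz(S,*sc(*c),.13))
for c in [(543,445),(597,442),(601,471),(546,476)]: print("blk top T",onz(T,*tc(*c),.13))
for c in [(472,240),(522,253)]: print("blk bot S",onz(S,*sc(*c),0))
print("jar S",onz(S,*sc(700,255),.114),"T",onz(T,*tc(747,472),.114))
print("bottle S",onz(S,357,300,0),"tip T",onz(T,372,231,.18))
print("turq",onz(S,345,332,0),onz(T,380,267,.13)); print("turq2", onz(T,355,187,.13)); print("orange",onz(T,*tc(680,338),.13))
print("edge T",onz(T,450,293,0),onz(T,540,293,0),"guitar head",onz(T,322,260,.05),"caul",onz(T,290,270,.02),"sand",onz(T,200,283,.028))
print("plate ears T",onz(T,*[180+335/4,175+(565-300)/4],.024),onz(T,180+225/4,175+55/4,.024),onz(T,180+35/4,175+(450-300)/4,.024))
E
```

```text
gripL [0.54  0.234 0.303] [array([-0.4,  0. ]), array([ 0.3, -0.3])]
gripR [0.568 0.166 0.309] [array([-1.1,  0.1]), array([ 0.9, -0.7])]
knob top [0.443 0.427 0.078] [0.433 0.429 0.07 ]
blk top S [ 0.529 -0.237  0.13 ]
blk top S [ 0.533 -0.276  0.13 ]
blk top S [ 0.508 -0.281  0.13 ]
blk top S [ 0.504 -0.24   0.13 ]
blk top T [ 0.528 -0.236  0.13 ]
blk top T [ 0.531 -0.276  0.13 ]
blk top T [ 0.509 -0.278  0.13 ]
blk top T [ 0.505 -0.238  0.13 ]
blk bot S [ 0.502 -0.244  0.   ]
blk bot S [ 0.513 -0.279  0.   ]
jar S [ 0.512 -0.393  0.114] T [ 0.512 -0.39   0.114]
bottle S [ 0.532 -0.104  0.   ] tip T [ 0.521 -0.103  0.18 ]
turq [ 0.42  -0.131  0.   ] [ 0.421 -0.13   0.13 ]
turq2 [ 0.66  -0.055  0.13 ]
orange [ 0.61  -0.338  0.13 ]
edge T [ 0.351 -0.361  0.   ] [ 0.354 -0.643  0.   ] guitar head [0.446 0.042 0.05 ] caul [0.415 0.142 0.02 ] sand [0.371 0.421 0.028]
plate ears T [0.505 0.226 0.024] [0.672 0.318 0.024] [0.593 0.466 0.024]
```

```bash
cat >> h.py <<'E'
def Rt(az,tilt=(0,0,0)):
    a=np.radians(az);y=np.array([np.cos(a),np.sin(a),0]);z=np.array([0,0,-1.])
    return R.from_rotvec(np.radians(tilt))*R.from_matrix(np.c_[np.cross(y,z),y,z])
def go(p,az,tilt=(0,0,0),grasp=False,start=None):
    "prints jog numbers from the present (or start=(p,R)) pose; grasp: p is the grasp point"
    if start is None:
        s=ctrl.get_state(); start=(s["position"],R.from_rotvec(s["tool_rot"]))
    r1=Rt(az,tilt); p=np.array(p,float)
    if grasp: p=p+r1.apply([0,0,ctrl.grasp_offset])
    d=start[1].inv().apply(p-start[0])/.3; w=(start[1].inv()*r1).as_rotvec()/np.radians(60)
    print("tcp",p.round(3),"jog",d.round(3),w.round(3)); return (p,r1)
def st():
    s=ctrl.get_state(); r=R.from_rotvec(s["tool_rot"]).as_matrix()
    print("t",round(float(s["time"]),2),"p",s["position"].round(4),"az",np.degrees(np.arctan2(r[1,1],r[0,1])).round(1),"z",r[:,2].round(3),"F",np.round(s["ft_force"],1),"w",round(float(s["grip_width"])*87,1),"gf",round(float(s["grip_force"]),1),"q",np.round(s["joint_positions"],2))
E
python3 -c "
from h import *
go((.43,.36,.45),38)"
```

```text
tcp [0.43 0.36 0.45] jog [-0.833 -0.493 -0.76 ] [-0.002  0.     0.473]
```

{"method": "jog_arm", "body": {
  "moves": [-0.2,-0.1,-0.4,0,0,0.1,1,-0.833,-0.493,-0.76,0,0,0.473,1,-0.833,-0.493,-0.76,0,0,0.473,1,-0.833,-0.493,-0.76,0,0,0.473,1,-0.833,-0.493,-0.76,0,0,0.473,1,-0.833,-0.493,-0.76,0,0,0.473,1,-0.833,-0.493,-0.76,0,0,0.473,1,-0.833,-0.493,-0.76,0,0,0.473,1]
}}

```text
time: 1.1
position: [0.4296, 0.3605, 0.4499]
tool_rot: [-1.376, -2.823, 0.001]
ft_force: [-0.8, -0.0, -0.8]
grip_width: 0.998
grip_force: 0.0
```

```bash
python3 - <<'E'
from h import *
st(); im=cam("wrist"); np.save("w1.npy",im,allow_pickle=True); save(im,"w1.png"); print(im["xyz"],im["rotation"].round(2),im["fx"]); st()
E
```

```text
t 1.1 p [0.4296 0.3605 0.4499] az 38.0 z [-0.001  0.    -1.   ] F [-0.8 -0.  -0.8] w 86.8 gf 0.0 q [-0.89  0.12  0.16  1.25 -0.02  1.78 -0.06]
[0.38362101 0.4188927  0.61232342] [[ 0.79 -0.59 -0.17]
 [ 0.62  0.76  0.21]
 [-0.   -0.27  0.96]] 369.03592457778376
t 1.15 p [0.4289 0.3611 0.4493] az 38.1 z [-0.002 -0.001 -1.   ] F [-0.6  0.7  0.1] w 87.4 gf 0.0 q [-0.89  0.12  0.16  1.25 -0.02  1.78 -0.06]
```

View pics/w1.png

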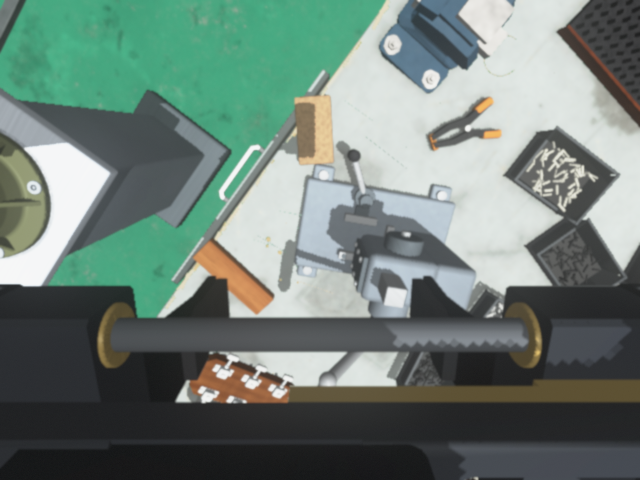

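The wrist view shows the plate (corners near (308,178), (452,202), (297,268)), the knob at (354,155), the jaw (362,219) and the fence (347,257). Zooming in to measure.

```bash
python3 - <<'E'
from h import *
p=np.load("w1.npy",allow_pickle=True).item()["pixels"]
c=cv2.resize(p[140:285,285:465],None,fx=4,fy=4,interpolation=cv2.INTER_CUBIC); cv2.imwrite("pics/w1c.png",c[:,:,::-1])
E
```

```text
(no output)
```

View pics/w1c.png

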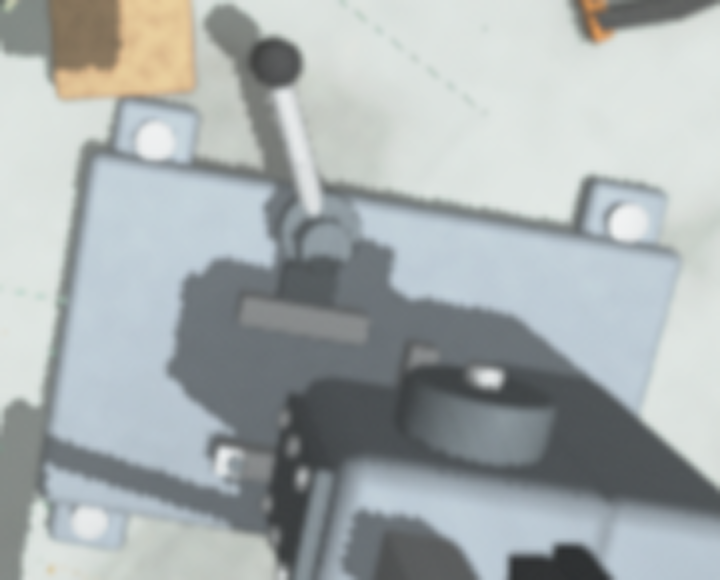

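```bash
python3 - <<'E'
from h import *
from scipy.optimize import least_squares
np.set_printoptions(precision=4,suppress=True)
im=np.load("w1.npy",allow_pickle=True).item(); S=np.load("scene0.npy",allow_pickle=True).item();T=np.load("top0.npy",allow_pickle=True).item()
px=lambda x,y:(285+x/4,140+y/4)
pts={(-.117,.085):(92,152),(.128,.085):(678,252),(-.117,-.065):(46,498)}
W=np.array([onz(im,*px(*v),.024)[:2] for v in pts.values()]); L=np.array(list(pts)); print(W, np.linalg.norm(W[1]-W[0]),np.linalg.norm(W[2]-W[0]))
J=np.array([onz(im,*px(*v),.040)[:2] for v in [(240,317),(363,342)]])
def f(q):
    c,s=np.cos(q[2]),np.sin(q[2]); return (L@np.array([[c,s],[-s,c]])+q[:2]-W).ravel()
q=least_squares(f,[.565,.336,.39]).x; print("press",q,np.degrees(q[2]),f(q)*1000)
c,s=np.cos(q[2]),np.sin(q[2]); inv=lambda w:(np.array(w)[...,:2]-q[:2])@np.array([[c,-s],[s,c]])
print("jaw face",inv(J)); k=onz(im,*px(276,62),.078); kp=inv(k); print("knob",k,kp); print("post",inv(onz(im,*px(325,240),.059)))
r=kp-[-.022,.068]; print("r",np.linalg.norm(r),"ang",np.arctan2(-r[0],r[1]))
g=np.array([[.540,.234],[.568,.166]]); print("grip",inv(g))
for n,I in(("S",S),("T",T)):
  for a in(.158,.195): print(n,a) if 0 else None
np.save("press.npy",q)
E
```

```text
[[0.4107 0.3557]
 [0.6211 0.4697]
 [0.4841 0.2287]] 0.2392636696916825 0.1466220048938623
press [0.5531 0.3378 0.5044] 28.90044097462525 [-1.1076  0.0026  3.0538  4.3476 -1.9462 -4.3502]
jaw face [[-0.048   0.0314]
 [ 0.0023  0.0292]]
knob [0.4401 0.4266 0.078 ] [-0.056   0.1324]
post [-0.0236  0.07  ]
r 0.07279407967454732 ang 0.48571326897599865
grip [[-0.0617 -0.0845]
 [-0.07   -0.1576]]
```

```bash
python3 -c "
from h import *
a=go((.50,.10,.43),-15)
b=go((.519,-.18,.36),-70,start=a)
c=go((.519,-.258,.16),-84.6,start=b)
d=go((.519,-.258,.096),-84.6,start=c)"
```

```text
tcp [0.5  0.1  0.43] jog [-0.831 -0.351  0.065] [-0.002  0.     0.886]
tcp [ 0.519 -0.18   0.36 ] jog [-0.885  0.303  0.233] [0.    0.    0.917]
tcp [ 0.519 -0.258  0.16 ] jog [-0.089  0.244  0.667] [0.    0.    0.243]
tcp [ 0.519 -0.258  0.096] jog [0.    0.    0.213] [0. 0. 0.]
```

{"method": "jog_arm", "body": {
  "moves": [-0.831,-0.351,0.065,0,0,0.886,1,-0.831,-0.351,0.065,0,0,0.886,1,-0.831,-0.351,0.065,0,0,0.886,1,-0.831,-0.351,0.065,0,0,0.886,1,-0.831,-0.351,0.065,0,0,0.886,1,-0.831,-0.351,0.065,0,0,0.886,1,-0.831,-0.351,0.065,0,0,0.886,1,-0.831,-0.351,0.065,0,0,0.886,1]
}}

```text
time: 2.15
position: [0.5002, 0.1013, 0.4307]
tool_rot: [-2.489, -1.916, 0.001]
ft_force: [0.5, -0.2, -0.4]
grip_width: 0.999
grip_force: 0.0
```

{"method": "jog_arm", "body": {
  "moves": [-0.885,0.303,0.233,0,0,0.917,1,-0.885,0.303,0.233,0,0,0.917,1,-0.885,0.303,0.233,0,0,0.917,1,-0.885,0.303,0.233,0,0,0.917,1,-0.885,0.303,0.233,0,0,0.917,1,-0.885,0.303,0.233,0,0,0.917,1,-0.885,0.303,0.233,0,0,0.917,1,-0.885,0.303,0.233,0,0,0.917,1]
}}

```text
time: 3.15
position: [0.5198, -0.1789, 0.3614]
tool_rot: [-3.093, -0.549, -0.001]
ft_force: [-0.3, -0.3, 0.2]
grip_width: 1.002
grip_force: 0.0
```

```bash
python3 -c "
from h import *
st()
c=go((.519,-.258,.16),-84.6)
"
```

```text
t 3.15 p [ 0.5198 -0.1789  0.3614] az -69.9 z [ 0.     0.001 -1.   ] F [-0.3 -0.3  0.2] w 87.2 gf 0.0 q [-0.36  0.07  0.69  1.49 -0.05  1.6  -0.89]
tcp [ 0.519 -0.258  0.16 ] jog [-0.094  0.247  0.671] [-0.    -0.001  0.246]
```

{"method": "jog_arm", "body": {
  "moves": [-0.094,0.247,0.2,0,0,0.246,1,-0.094,0.247,0.3,0,0,0.246,1,-0.094,0.247,0.5,0,0,0.246,1,-0.094,0.247,0.67,0,0,0.246,1,-0.094,0.247,0.75,0,0,0.246,1,-0.094,0.247,0.82,0,0,0.246,1,-0.094,0.247,0.88,0,0,0.246,1,-0.094,0.247,0.88,0,0,0.246,1]
}}

```text
time: 4.15
position: [0.5173, -0.2591, 0.096]
tool_rot: [-3.137, -0.142, 0.003]
ft_force: [0.4, 0.6, 0.4]
grip_width: 1.001
grip_force: 0.0
```

{"method": "jog_arm", "body": {
  "moves": [0,0,0,0,0,0,-0.5,0,0,0,0,0,0,-0.5,0,0,0,0,0,0,-0.5,0,0,0,0,0,0,-0.5,0,0,0,0,0,0,-0.5,0,0,0,0,0,0,-0.5,0,0,-0.1,0,0,0,-0.5,0,0,-0.2,0,0,0,-0.5],
  "newtons": 25
}}

```text
time: 5.15
position: [0.5171, -0.2602, 0.1572]
tool_rot: [-3.138, -0.139, 0.003]
ft_force: [0.7, 0.3, -1.3]
grip_width: 0.51
grip_force: 24.8
```

```bash
python3 - <<'E'
from h import *
st()
a=go((.50,-.33,.30),-50)
b=go((.43,-.46,.26),0,start=a)
E
```

```text
t 5.15 p [ 0.5171 -0.2602  0.1572] az -84.9 z [-0.002  0.    -1.   ] F [ 0.7  0.3 -1.3] w 44.4 gf 24.8 q [-0.23  0.26  0.76  1.74 -0.19  1.22 -0.9 ]
tcp [ 0.5  -0.33  0.3 ] jog [-0.078  0.226 -0.476] [-0.001  0.001 -0.582]
tcp [ 0.43 -0.46  0.26] jog [-0.457  0.182  0.133] [ 0.     0.    -0.833]
```

{"method": "jog_arm", "body": {
  "moves": [0,0,-0.2,0,0,0,-0.5,0,0,-0.4,0,0,0,-0.5,-0.02,0.08,-0.476,0,0,-0.2,-0.5,-0.078,0.226,-0.476,0,0,-0.582,-0.5,-0.078,0.226,-0.476,0,0,-0.582,-0.5,-0.078,0.226,-0.476,0,0,-0.582,-0.5,-0.078,0.226,-0.476,0,0,-0.582,-0.5,-0.078,0.226,-0.476,0,0,-0.582,-0.5]
}}

```text
time: 6.15
position: [0.5004, -0.3299, 0.2997]
tool_rot: [-2.952, -1.073, 0.0]
ft_force: [0.3, -0.6, -0.7]
grip_width: 0.508
grip_force: 24.8
```

{"method": "jog_arm", "body": {
  "moves": [-0.457,0.182,0,0,0,-0.833,-0.5,-0.457,0.182,0,0,0,-0.833,-0.5,-0.457,0.182,0.05,0,0,-0.833,-0.5,-0.457,0.182,0.133,0,0,-0.833,-0.5,-0.457,0.182,0.133,0,0,-0.833,-0.5,-0.457,0.182,0.133,0,0,-0.833,-0.5,-0.457,0.182,0.133,0,0,-0.833,-0.5,-0.457,0.182,0.133,0,0,-0.833,-0.5]
}}

```text
time: 7.15
position: [0.4307, -0.46, 0.2604]
tool_rot: [2.223, 2.219, 0.0]
ft_force: [0.4, 0.5, -1.4]
grip_width: 0.504
grip_force: 24.8
```

```bash
python3 - <<'E'
from h import *
st()
a=go((.43,-.52,.22),0,(45,0,0),grasp=True)
b=go((.43,-.553,.10),0,(70,0,0),grasp=True,start=a)
E
```

```text
t 7.15 p [ 0.4307 -0.46    0.2604] az -0.1 z [ 0.001 -0.    -1.   ] F [ 0.4  0.5 -1.4] w 43.9 gf 24.8 q [ 0.23  0.3   0.69  1.47 -0.19  1.44  0.92]
tcp [ 0.43  -0.507  0.207] jog [-0.156 -0.002  0.179] [ 0.001  0.75  -0.001]
tcp [ 0.43  -0.535  0.094] jog [-0.334  0.     0.199] [0.    0.417 0.   ]
```

{"method": "jog_arm", "body": {
  "moves": [-0.156,0,0.05,0,0.15,0,-0.5,-0.156,0,0.1,0,0.3,0,-0.5,-0.156,0,0.179,0,0.45,0,-0.5,-0.156,0,0.179,0,0.6,0,-0.5,-0.156,0,0.179,0,0.75,0,-0.5,-0.156,0,0.179,0,0.75,0,-0.5,-0.156,0,0.179,0,0.75,0,-0.5,-0.156,0,0.179,0,0.75,0,-0.5]
}}

```text
time: 8.15
position: [0.4312, -0.4988, 0.1942]
tool_rot: [-1.754, -1.755, -0.718]
ft_force: [0.5, 0.1, -3.4]
grip_width: 0.508
grip_force: 24.9
```

```bash
python3 - <<'E'
from h import *
st()
b=go((.43,-.553,.10),0,(70,0,0),grasp=True)
E
```

```text
t 8.15 p [ 0.4312 -0.4988  0.1942] az 0.3 z [-0.011  0.709 -0.705] F [ 0.5  0.1 -3.4] w 44.2 gf 24.9 q [ 1.24  0.96 -0.54  0.81 -0.1   2.05  0.75]
tcp [ 0.43  -0.535  0.094] jog [-0.324 -0.001  0.15 ] [-0.01   0.414 -0.006]
```

{"method": "jog_arm", "body": {
  "moves": [-0.08,0,0.04,0,0.1,0,-0.5,-0.16,0,0.08,0,0.2,0,-0.5,-0.24,0,0.12,0,0.3,0,-0.5,-0.324,0,0.15,0,0.4,0,-0.5,-0.324,0,0.15,0,0.4,0,-0.5,-0.324,0,0.15,0,0.4,0,-0.5,-0.324,0,0.15,0,0.4,0,-0.5,-0.324,0,0.15,0,0.4,0,-0.5]
}}

```text
time: 9.15
position: [0.4201, -0.5636, 0.1278]
tool_rot: [-1.784, -1.582, -1.111]
ft_force: [0.2, -0.6, -0.1]
grip_width: 0.502
grip_force: 24.9
```

```bash
python3 - <<'E'
from h import *
st(); s=ctrl.get_state(); r=R.from_rotvec(s["tool_rot"]); g=s["position"]-r.apply([0,0,ctrl.grasp_offset]); print("grasp",g.round(4))
z=r.apply([0,0,1]);x=r.apply([1,0,0]); print(x.round(2))
for e in(-.013,.013): print("bottom edge",(g+.1147*z+e*x).round(4))
E
```

```text
t 9.15 p [ 0.4201 -0.5636  0.1278] az -11.4 z [ 0.242  0.807 -0.538] F [ 0.2 -0.6 -0.1] w 43.6 gf 24.9 q [ 1.49  1.34 -1.17  0.65  0.22  2.05  0.57]
grasp [ 0.4155 -0.5787  0.1379]
[-0.01  0.56  0.83]
bottom edge [ 0.4434 -0.4934  0.0654]
bottom edge [ 0.4431 -0.4789  0.087 ]
```

{"method": "jog_arm", "body": {
  "moves": [-0.02,0,0.015,0,0,0,-0.5,-0.04,0,0.03,0,0,0,-0.5,-0.06,0,0.045,0,0,0,-0.5,-0.083,0,0.054,0,0,0,-0.5,-0.083,0,0.054,0,0,0,-0.5,-0.083,0,0.054,0,0,0,-0.5,-0.083,0,0.054,0,0,0,-0.5,-0.083,0,0.054,0,0,0,-0.5]
}}

```text
time: 10.15
position: [0.4249, -0.5643, 0.101]
tool_rot: [-1.783, -1.587, -1.112]
ft_force: [-1.2, -0.7, -0.8]
grip_width: 0.505
grip_force: 24.9
```

```bash
cat >> h.py <<'E'
def edges(L=.1147):
    s=ctrl.get_state(); r=R.from_rotvec(s["tool_rot"]); g=s["position"]-r.apply([0,0,ctrl.grasp_offset]); print("grasp",g.round(4))
    z=r.apply([0,0,1]);x=r.apply([1,0,0]); print("x",x.round(3))
    for e in(-.013,.013): print("bottom edge",(g+L*z+e*x).round(4))
E
python3 - <<'E'
from h import *
st(); edges()
E
```

```text
t 10.15 p [ 0.4249 -0.5643  0.101 ] az -11.3 z [ 0.242  0.806 -0.539] F [-1.2 -0.7 -0.8] w 43.9 gf 24.9 q [ 1.49  1.36 -1.16  0.64  0.24  2.03  0.6 ]
grasp [ 0.4203 -0.5794  0.1111]
x [-0.014  0.559  0.829]
bottom edge [ 0.4483 -0.4942  0.0384]
bottom edge [ 0.4479 -0.4796  0.06  ]
```

{"method": "jog_arm", "body": {
  "moves": [-0.02,-0.004,0.013,0,0,0,-0.5,-0.04,-0.008,0.026,0,0,0,-0.5,-0.06,-0.012,0.04,0,0,0,-0.5,-0.075,-0.015,0.05,0,0,0,-0.5,-0.085,-0.016,0.057,0,0,0,-0.5,-0.095,-0.018,0.063,0,0,0,-0.5,-0.097,-0.018,0.064,0,0,0,-0.5,-0.097,-0.018,0.064,0,0,0,-0.5]
}}

```text
time: 11.15
position: [0.4247, -0.564, 0.0656]
tool_rot: [-1.783, -1.587, -1.112]
ft_force: [0.7, -0.5, -0.4]
grip_width: 0.504
grip_force: 24.9
```

```bash
python3 - <<'E'
from h import *
st(); edges()
E
```

```text
t 11.15 p [ 0.4247 -0.564   0.0656] az -11.3 z [ 0.242  0.807 -0.539] F [ 0.7 -0.5 -0.4] w 43.8 gf 24.9 q [ 1.49  1.4  -1.14  0.65  0.26  2.    0.63]
grasp [ 0.4202 -0.5791  0.0756]
x [-0.014  0.559  0.829]
bottom edge [ 0.4482 -0.4938  0.003 ]
bottom edge [ 0.4478 -0.4793  0.0246]
```

{"method": "jog_arm", "body": {
  "moves": [-0.008,-0.001,0.005,0,0,0,-0.5,-0.02,-0.004,0.005,0,0,0,-0.5,-0.05,-0.01,0.005,0,0,0,-0.5,-0.08,-0.015,0.006,0,0,0,-0.5,-0.11,-0.02,0.01,0,0,0,-0.5,-0.135,-0.025,0.014,0,0,0,-0.5,-0.16,-0.03,0.02,0,0,0,-0.5,-0.175,-0.033,0.024,0,0,0,-0.5],
  "newtons": 4
}}

```text
time: 12.15
position: [0.4175, -0.5855, 0.0158]
tool_rot: [-1.782, -1.586, -1.112]
ft_force: [1.0, 0.5, -0.1]
grip_width: 0.502
grip_force: 4.0
```

```bash
python3 - <<'E'
from h import *
st(); edges(); im=cam("wrist"); save(im,"w2.png"); S=cam("scene"); np.save("s2.npy",S,allow_pickle=True); T=cam("top"); np.save("t2.npy",T,allow_pickle=True)
o=np.zeros((480,720,3),np.uint8); c=cv2.resize(S["pixels"][280:440,400:560],None,fx=3,fy=3,interpolation=cv2.INTER_CUBIC); o[:, :480]=c[:480]
o[:240,480:]=cv2.resize(T["pixels"][210:310,430:530],(240,240)); o[240:,480:]=cv2.resize(im["pixels"],(240,240)); cv2.imwrite("pics/c2.png",o[:,:,::-1])
E
```

```text
t 12.15 p [ 0.4175 -0.5855  0.0158] az -11.2 z [ 0.242  0.807 -0.539] F [ 1.   0.5 -0.1] w 43.6 gf 4.0 q [ 1.44  1.47 -1.09  0.53  0.28  2.03  0.71]
grasp [ 0.413  -0.6006  0.0259]
x [-0.014  0.558  0.83 ]
bottom edge [ 0.4409 -0.5153 -0.0467]
bottom edge [ 0.4405 -0.5008 -0.0252]
```

View pics/c2.png

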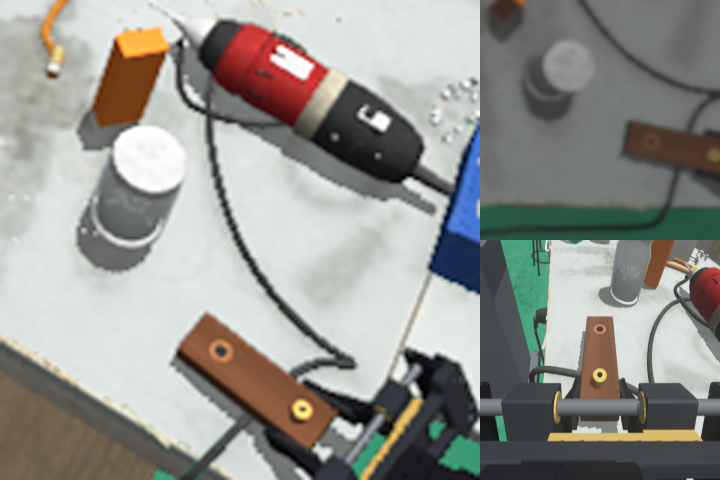

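The block lies nearly flat with the insert up. In the crop the insert is at (300,408) and the bolt hole at (220,350). Opening the fingers and backing out.

{"method": "jog_arm", "body": {
  "moves": [0,0,0,0,0,0,1,0,0,0,0,0,0,1,0,0,-0.02,0,0,0,1,0,0,-0.1,0,0,0,1,0,0,-0.25,0,0,0,1,0,0,-0.4,0,-0.1,0,1,0.1,0,-0.5,0,-0.25,0,1,0.3,0,-0.6,0,-0.4,0,1]
}}

```text
time: 13.3
position: [0.3734, -0.6815, 0.1704]
tool_rot: [-2.119, -1.81, -0.764]
ft_force: [0.6, -0.5, 0.9]
grip_width: 0.996
grip_force: 0.0
```

```bash
python3 - <<'E'
from h import *
st(); 
S=cam("scene");T=cam("top"); W=cam("wrist"); np.save("s3.npy",S,allow_pickle=True); np.save("t3.npy",T,allow_pickle=True); np.save("w3.npy",W,allow_pickle=True)
for n,im in(("S",S),("T",T),("W",W)):
    hsv=cv2.cvtColor(np.ascontiguousarray(im["pixels"]),cv2.COLOR_RGB2HSV)
    m=cv2.inRange(hsv,(2,60,25),(14,215,160)); 
    k,l,stt,ce=cv2.connectedComponentsWithStats(m)
    for i in range(1,k):
        if stt[i,4]>120:
            p=onz(im,*ce[i],.026); 
            if -.7<p[1]<-.3 and .3<p[0]<.6:
                c=(l==i).astype(np.uint8); cn=max(cv2.findContours(c,0,2)[0],key=cv2.contourArea); b=cv2.boxPoints(cv2.minAreaRect(cn))
                P=np.array([onz(im,*q,.026)[:2] for q in b]); print(n,stt[i],p.round(3),P.round(3).tolist())
o=np.zeros((480,720,3),np.uint8); o[:,:480]=cv2.resize(S["pixels"][350:430,440:520],(480,480),interpolation=cv2.INTER_CUBIC)
o[:240,480:]=cv2.resize(T["pixels"][245:295,485:535],(240,240),interpolation=cv2.INTER_CUBIC); o[240:,480:]=cv2.resize(W["pixels"],(240,240)); cv2.imwrite("pics/c3.png",o[:,:,::-1])
E
```

```text
t 13.3 p [ 0.3734 -0.6815  0.1704] az -11.4 z [ 0.225  0.509 -0.831] F [ 0.6 -0.5  0.9] w 86.7 gf 0.0 q [ 1.34  1.06 -0.43  0.54 -0.1   1.95  0.87]
S [460 385  52  42 815] [ 0.421 -0.548  0.026] [[0.406, -0.483], [0.458, -0.493], [0.431, -0.619], [0.382, -0.607]]
T [491 260  42  21 516] [ 0.423 -0.545  0.026] [[0.414, -0.481], [0.456, -0.491], [0.429, -0.617], [0.388, -0.606]]
W [ 291  130   46  120 4461] [ 0.422 -0.56   0.026] [[0.388, -0.615], [0.416, -0.489], [0.462, -0.496], [0.43, -0.623]]
```

View pics/c3.png

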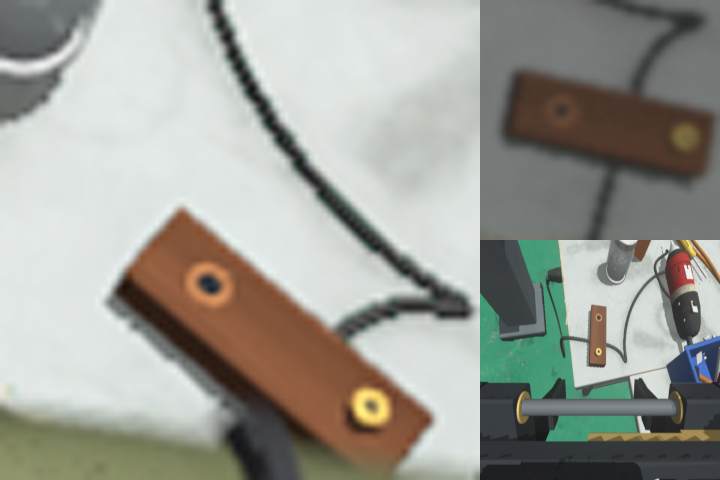

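```bash
python3 - <<'E'
from h import *
t=(-19.5,4.26,0)
a=go((.43,-.52,.14),-12.3,t)
b=go((.429,-.516,.0265),-12.3,t,grasp=True,start=a)
E
```

```text
tcp [ 0.43 -0.52  0.14] jog [0.386 0.051 0.439] [ 0.151 -0.87   0.037]
tcp [ 0.428 -0.522  0.009] jog [ 0.141 -0.006  0.414] [0. 0. 0.]
```

{"method": "jog_arm", "body": {
  "moves": [0.1,0,0,0.03,-0.2,0.01,1,0.2,0.02,0.15,0.06,-0.4,0.02,1,0.3,0.04,0.3,0.1,-0.6,0.03,1,0.386,0.051,0.439,0.151,-0.87,0.037,1,0.386,0.051,0.439,0.151,-0.87,0.037,1,0.386,0.051,0.439,0.151,-0.87,0.037,1,0.386,0.051,0.439,0.151,-0.87,0.037,1,0.386,0.051,0.439,0.151,-0.87,0.037,1]
}}

```text
time: 14.45
position: [0.4278, -0.5197, 0.1306]
tool_rot: [2.27, 1.825, -0.393]
ft_force: [0.4, 0.2, 0.2]
grip_width: 1.001
grip_force: 0.0
```

```bash
python3 - <<'E'
from h import *
st(); t=(-19.5,4.26,0)
b=go((.429,-.516,.0265),-12.3,t,grasp=True)
E
```

```text
t 14.45 p [ 0.4278 -0.5197  0.1306] az -12.5 z [-0.079 -0.32  -0.944] F [0.4 0.2 0.2] w 87.1 gf 0.0 q [ 0.96  0.33 -0.35  1.68  0.49  1.06  0.2 ]
tcp [ 0.428 -0.522  0.009] jog [0.125 0.005 0.386] [-0.009 -0.012  0.   ]
```

{"method": "jog_arm", "body": {
  "moves": [0.03,0,0.1,0,0,0,1,0.06,0,0.18,0,0,0,1,0.09,0.003,0.26,0,0,0,1,0.11,0.005,0.33,0,-0.01,0,1,0.12,0.005,0.365,0,-0.01,0,1,0.125,0.005,0.385,0,-0.01,0,1,0.125,0.005,0.385,0,-0.01,0,1,0.125,0.005,0.385,0,-0.01,0,1]
}}

```text
time: 15.45
position: [0.4289, -0.5217, 0.01]
tool_rot: [2.26, 1.821, -0.404]
ft_force: [-0.4, -0.6, 0.4]
grip_width: 0.999
grip_force: 0.0
```

```bash
python3 - <<'E'
from h import *
st(); edges(0)
E
```

```text
t 15.45 p [ 0.4289 -0.5217  0.01  ] az -12.4 z [-0.08  -0.331 -0.94 ] F [-0.4 -0.6  0.4] w 86.9 gf 0.0 q [ 0.92  0.47 -0.3   1.77  0.61  0.86  0.06]
grasp [ 0.4304 -0.5155  0.0275]
x [ 0.199  0.919 -0.34 ]
bottom edge [ 0.4278 -0.5275  0.032 ]
bottom edge [ 0.433  -0.5036  0.0231]
```

{"method": "jog_arm", "body": {
  "moves": [0,0,0,0,0,0,-0.5,0,0,0,0,0,0,-0.5,0,0,0,0,0,0,-0.5,0,0,0,0,0,0,-0.5,0,0,0,0,0,0,-0.5,-0.03,0,-0.08,0,0,0,-0.5,-0.1,0,-0.25,0,0,0,-0.5,-0.17,0,-0.45,0,0,0,-0.5],
  "newtons": 40
}}

```text
time: 16.45
position: [0.4281, -0.5229, 0.1519]
tool_rot: [2.263, 1.825, -0.405]
ft_force: [0.9, -1.1, -1.6]
grip_width: 0.507
grip_force: 39.8
```

```bash
python3 - <<'E'
from h import *
st(); A=lambda a:(20*np.sin(np.radians(a)),-20*np.cos(np.radians(a)),0)
a=go((.50,-.30,.34),45-90,A(-45-90+0))
a=go((.50,-.30,.34),30,A(-60))
b=go((.48,-.05,.34),70,A(-20),start=a)
c=go((.43,.20,.30),118.4,A(28.4),start=b)
E
```

```text
t 16.45 p [ 0.4281 -0.5229  0.1519] az -12.4 z [-0.083 -0.328 -0.941] F [ 0.9 -1.1 -1.6] w 44.1 gf 39.8 q [ 0.97  0.32 -0.35  1.66  0.48  1.09  0.22]
tcp [ 0.5  -0.3   0.34] jog [ 0.519  0.068 -0.853] [ 0.175 -0.001  0.515]
tcp [ 0.5  -0.3   0.34] jog [ 0.519  0.068 -0.853] [-0.25  -0.008 -0.66 ]
tcp [ 0.48 -0.05  0.34] jog [ 0.709  0.359 -0.258] [-0.228 -0.    -0.626]
tcp [0.43 0.2  0.3 ] jog [ 0.461  0.726 -0.026] [-0.276 -0.    -0.758]
```

```bash
python3 - <<'E'
from h import *
A=lambda a:(20*np.sin(np.radians(a)),-20*np.cos(np.radians(a)),0)
a=go((.48,-.31,.40),30,A(-60))
b=go((.46,-.05,.40),75,A(-15),start=a)
c=go((.43,.20,.38),110,A(20),start=b)
E
```

```text
tcp [ 0.48 -0.31  0.4 ] jog [ 0.408  0.008 -1.025] [-0.25  -0.008 -0.66 ]
tcp [ 0.46 -0.05  0.4 ] jog [ 0.737  0.376 -0.268] [-0.257 -0.    -0.705]
tcp [0.43 0.2  0.38] jog [ 0.316  0.779 -0.044] [-0.2    0.    -0.548]
```

{"method": "jog_arm", "body": {
  "moves": [0,0,-0.2,0,0,0,-0.5,0.05,0,-0.4,0,0,0,-0.5,0.15,0,-0.6,-0.08,0,-0.2,-0.5,0.25,0.01,-0.8,-0.15,0,-0.4,-0.5,0.41,0.01,-0.99,-0.25,0,-0.66,-0.5,0.41,0.01,-0.99,-0.25,0,-0.66,-0.5,0.41,0.01,-0.99,-0.25,0,-0.66,-0.5,0.41,0.01,-0.99,-0.25,0,-0.66,-0.5]
}}

```text
time: 17.45
position: [0.4795, -0.314, 0.3882]
tool_rot: [1.423, 2.45, -0.243]
ft_force: [-0.1, -0.3, -2.0]
grip_width: 0.504
grip_force: 39.8
```

{"method": "jog_arm", "body": {
  "moves": [0.737,0.376,-0.268,-0.257,0,-0.705,-0.5,0.737,0.376,-0.268,-0.257,0,-0.705,-0.5,0.737,0.376,-0.268,-0.257,0,-0.705,-0.5,0.737,0.376,-0.268,-0.257,0,-0.705,-0.5,0.737,0.376,-0.268,-0.257,0,-0.705,-0.5,0.737,0.376,-0.268,-0.257,0,-0.705,-0.5,0.737,0.376,-0.268,-0.257,0,-0.705,-0.5,0.737,0.376,-0.268,-0.257,0,-0.705,-0.5]
}}

```text
time: 18.45
position: [0.4838, -0.0463, 0.3734]
tool_rot: [0.358, 2.813, -0.053]
ft_force: [-0.4, 1.7, -0.2]
grip_width: 0.505
grip_force: 39.8
```

```bash
python3 - <<'E'
from h import *
st()
A=lambda a:(20*np.sin(np.radians(a)),-20*np.cos(np.radians(a)),0)
c=go((.43,.19,.37),110,A(20))
def pw(x,y,z,yaw=28.4,o=(.5531,.3378)):
    r=np.radians(yaw); return (o[0]+x*np.cos(r)-y*np.sin(r), o[1]+x*np.sin(r)+y*np.cos(r), z)
print(pw(-.143,.003,.1))
go(pw(-.143,.003,.16),118.4,A(28.4),grasp=True,start=c)
E
```

```text
t 18.45 p [ 0.4838 -0.0463  0.3734] az 75.5 z [ 0.294 -0.074 -0.953] F [-0.4  1.7 -0.2] w 44.0 gf 39.8 q [ 0.36 -0.3  -0.28  1.8  -0.03  1.32  1.39]
tcp [0.43 0.19 0.37] jog [ 0.357  0.718 -0.1  ] [-0.184 -0.038 -0.545]
(np.float64(0.42588338145286303), np.float64(0.2724246838215505), 0.1)
tcp [0.432 0.275 0.142] jog [0.163 0.266 0.748] [-0.048 -0.    -0.132]
```

```bash
python3 - <<'E'
from h import *
A=lambda a:(20*np.sin(np.radians(a)),-20*np.cos(np.radians(a)),0)
c=go((.45,.21,.38),112,A(22))
d=go((.432,.275,.32),118.4,A(28.4),start=c)
d=go((.432,.275,.142),118.4,A(28.4),start=c)
E
```

```text
tcp [0.45 0.21 0.38] jog [ 0.302  0.799 -0.117] [-0.195 -0.037 -0.576]
tcp [0.432 0.275 0.32 ] jog [0.044 0.223 0.197] [-0.036 -0.    -0.1  ]
tcp [0.432 0.275 0.142] jog [0.247 0.223 0.754] [-0.036 -0.    -0.1  ]
```

{"method": "jog_arm", "body": {
  "moves": [0.302,0.799,-0.117,-0.195,-0.037,-0.576,-0.5,0.302,0.799,-0.117,-0.195,-0.037,-0.576,-0.5,0.302,0.799,-0.117,-0.195,-0.037,-0.576,-0.5,0.302,0.799,-0.117,-0.195,-0.037,-0.576,-0.5,0.302,0.799,-0.117,-0.195,-0.037,-0.576,-0.5,0.302,0.799,-0.117,-0.195,-0.037,-0.576,-0.5,0.302,0.799,-0.117,-0.195,-0.037,-0.576,-0.5,0.302,0.799,-0.117,-0.195,-0.037,-0.576,-0.5]
}}

```text
time: 19.45
position: [0.4549, 0.2019, 0.3783]
tool_rot: [-0.508, 2.754, 0.081]
ft_force: [0.1, -0.2, -1.3]
grip_width: 0.502
grip_force: 39.8
```

```bash
python3 - <<'E'
from h import *
st()
A=lambda a:(20*np.sin(np.radians(a)),-20*np.cos(np.radians(a)),0)
d=go((.432,.275,.33),118.4,A(28.4))
d=go((.432,.275,.142),118.4,A(28.4))
E
```

```text
t 19.45 p [0.4549 0.2019 0.3783] az 110.9 z [ 0.318  0.116 -0.941] F [ 0.1 -0.2 -1.3] w 43.6 gf 39.8 q [-0.33 -0.3  -0.14  1.81 -0.    1.28  1.47]
tcp [0.432 0.275 0.33 ] jog [0.04  0.256 0.155] [-0.048 -0.004 -0.116]
tcp [0.432 0.275 0.142] jog [0.251 0.259 0.745] [-0.048 -0.004 -0.116]
```

{"method": "jog_arm", "body": {
  "moves": [0.02,0.15,0.0,-0.02,0,-0.06,-0.5,0.04,0.256,0.1,-0.048,-0.004,-0.116,-0.5,0.04,0.256,0.16,-0.048,-0.004,-0.116,-0.5,0.1,0.257,0.32,-0.048,-0.004,-0.116,-0.5,0.16,0.258,0.48,-0.048,-0.004,-0.116,-0.5,0.22,0.259,0.65,-0.048,-0.004,-0.116,-0.5,0.25,0.259,0.745,-0.048,-0.004,-0.116,-0.5,0.25,0.259,0.745,-0.048,-0.004,-0.116,-0.5]
}}

```text
time: 20.45
position: [0.431, 0.274, 0.1399]
tool_rot: [-0.688, 2.72, 0.119]
ft_force: [-1.1, 0.3, -0.2]
grip_width: 0.503
grip_force: 39.8
```

```bash
python3 - <<'E'
from h import *
st(); edges(0); W=cam("wrist"); np.save("w4.npy",W,allow_pickle=True); save(W,"w4.png"); T=cam("top"); np.save("t4.npy",T,allow_pickle=True); S=cam("scene"); np.save("s4.npy",S,allow_pickle=True)
E
```

```text
t 20.45 p [0.431  0.274  0.1399] az 118.4 z [ 0.297  0.16  -0.941] F [-1.1  0.3 -0.2] w 43.8 gf 39.8 q [-0.43 -0.16 -0.21  2.18  0.02  0.78  1.41]
grasp [0.4254 0.271  0.1575]
x [-0.828 -0.448 -0.337]
bottom edge [0.4362 0.2768 0.1619]
bottom edge [0.4147 0.2652 0.1531]
```

View pics/w4.png

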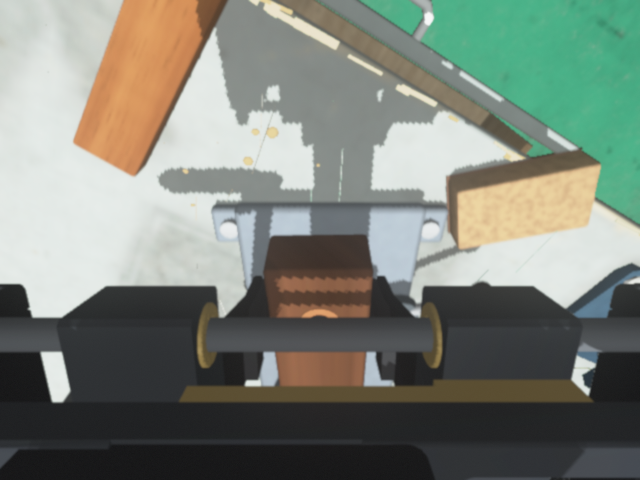

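The wrist view looks backward. The plate's worker edge runs from about (237,204) to (427,207), and the block's near end spans columns 268–368. I'll measure those edges numerically.

```bash
python3 - <<'E'
from h import *
W=np.load("w4.npy",allow_pickle=True).item(); p=W["pixels"].astype(int); d=p[:,:,2]-p[:,:,0]
for v in range(198,216,3): print(v,"".join("#" if x>12 else "." for x in d[v,210:450:2]))
for v in (240,250,260,270):
    c=np.where(d[v,150:520]>12)[0]+150; r=np.where((-d[v,230:400]>15))[0]+230
    print(v,"plate",c.min(),c.max(),"block",r.min() if len(r) else None,r.max() if len(r) else None)
for u in(255,300,340,400): print(u,p[196:214,u].sum(1).tolist(), d[196:214,u].tolist())
E
```

```text
198 ........................................................................................................................
201 ........................................................................................................................
204 ........................................................................................................................
207 ................................#####.#####.####.#................................#.########.#.####.....................
210 .############........##........####################.............................######################################..
213 .#######################.......####################............................########################################.
240 plate 218 439 block 273 338
250 plate 241 417 block 269 352
260 plate 242 415 block 268 363
270 plate 244 413 block 265 371
255 [411, 412, 411, 409, 397, 371, 328, 287, 273, 280, 292, 304, 319, 336, 375, 440, 501, 530] [3, 2, 3, 2, 2, 3, 5, 6, 7, 8, 8, 10, 10, 11, 13, 16, 19, 20]
300 [412, 412, 412, 411, 399, 370, 324, 281, 267, 287, 322, 368, 416, 456, 484, 512, 545, 580] [3, 3, 3, 3, 3, 4, 4, 6, 8, 9, 10, 13, 16, 17, 18, 20, 22, 22]
340 [436, 429, 441, 447, 435, 391, 330, 278, 265, 268, 281, 295, 309, 321, 327, 334, 337, 340] [3, 3, 3, 3, 3, 3, 4, 6, 8, 8, 9, 10, 11, 11, 11, 12, 12, 12]
400 [409, 410, 412, 412, 403, 380, 340, 301, 282, 295, 328, 372, 420, 462, 499, 531, 561, 587] [2, 2, 2, 2, 2, 3, 3, 5, 7, 8, 10, 13, 15, 17, 18, 19, 21, 22]
```

```bash
python3 - <<'E'
from h import *
np.set_printoptions(precision=4,suppress=True)
W=np.load("w4.npy",allow_pickle=True).item()
L=np.array([onz(W,u,v,.024)[:2] for u,v in((241.,250),(244,270))]);Rr=np.array([onz(W,u,v,.024)[:2] for u,v in((417.5,250),(413.5,270))])
F=np.array([onz(W,u,v,.024)[:2] for u,v in((300,207.6),(400,207.8))])
print(L,Rr,F); az=lambda a:np.degrees(np.arctan2(*(a[1]-a[0])[::-1])); print("az L,R",az(L),az(Rr),"front",az(F)-90, "width",[np.linalg.norm(L[i]-Rr[i]) for i in(0,1)])
yaw=np.radians(28.5); X=np.array([np.cos(yaw),np.sin(yaw)]);Y=np.array([-X[1],X[0]]); o=np.array([.5531,.3378])
print("L y",(L-o)@Y,"R y",(Rr-o)@Y,"front x",(F-o)@X)
s=ctrl.get_state(); r=R.from_rotvec(s["tool_rot"]); g=s["position"]-r.apply([0,0,.0187])
print("grasp in press",(g[:2]-o)@X,(g[:2]-o)@Y)
# block end mid column vs tool-plane
z=.1575+.002
for u,v in((265,270),(371.5,270)): 
    q=onz(W,u,v,.165); print("blk edge press",(q[:2]-o)@X,(q[:2]-o)@Y)
E
```

```text
[[0.5151 0.2453]
 [0.5342 0.2556]] [[0.4453 0.3739]
 [0.4644 0.3842]] [[0.4553 0.27  ]
 [0.419  0.3373]]
az L,R 28.230561484945596 28.24012635176642 front 28.354289842650417 width [np.float64(0.14636369845145508), np.float64(0.14636736510264564)]
L y [-0.0632 -0.0633] R y [0.0832 0.0831] front x [-0.1183 -0.1181]
grasp in press -0.14070781360787848 0.0036404786937020176
blk edge press -0.17591691966947806 -0.017840641513059065
blk edge press -0.17591534852404975 0.020867243808092524
```

{"method": "jog_arm", "body": {
  "moves": [0.02,0,0.05,0,0,0,-0.5,0.04,0,0.11,0,0,0,-0.5,0.06,0,0.17,0,0,0,-0.5,0.08,0,0.23,0,0,0,-0.5,0.095,0,0.265,0,0,0,-0.5,0.105,0,0.29,0,0,0,-0.5,0.11,0,0.305,0,0,0,-0.5,0.11,0,0.305,0,0,0,-0.5]
}}

```text
time: 21.6
position: [0.4321, 0.2771, 0.0457]
tool_rot: [-0.691, 2.713, 0.123]
ft_force: [0.4, 0.4, -0.9]
grip_width: 0.503
grip_force: 39.9
```

```bash
cat >> h.py <<'E'
def pr(yaw=28.27,o=(.5525,.3375)):
    s=ctrl.get_state(); r=R.from_rotvec(s["tool_rot"]); g=s["position"]-r.apply([0,0,.0187]); y=np.radians(yaw); X=np.array([np.cos(y),np.sin(y)]);Y=np.array([-X[1],X[0]])
    f=np.array(s["ft_force"]); print("press: grasp",((g[:2]-o)@X).round(4),((g[:2]-o)@Y).round(4),g[2].round(4),"F",(f[:2]@X).round(1),(f[:2]@Y).round(1),f[2].round(1))
E
python3 - <<'E'
from h import *
st(); pr()
E
```

```text
t 21.6 p [0.4321 0.2771 0.0457] az 118.6 z [ 0.301  0.165 -0.939] F [ 0.4  0.4 -0.9] w 43.7 gf 39.9 q [-0.43 -0.02 -0.23  2.27  0.1   0.54  1.33]
press: grasp -0.141 0.0038 0.0633 F 0.5 0.1 -0.9
```

{"method": "jog_arm", "body": {
  "moves": [-0.022,0,0.008,0,0,0,-0.5,-0.044,0,0.016,0,0,0,-0.5,-0.066,0,0.024,0,0,0,-0.5,-0.09,0,0.032,0,0,0,-0.5,-0.115,0,0.041,0,0,0,-0.5,-0.14,0,0.05,0,0,0,-0.5,-0.165,0,0.059,0,0,0,-0.5,-0.173,0,0.062,0,0,0,-0.5]
}}

```text
time: 22.6
position: [0.4809, 0.3038, 0.046]
tool_rot: [-0.691, 2.713, 0.123]
ft_force: [0.5, 0.8, -1.4]
grip_width: 0.504
grip_force: 39.9
```

```bash
python3 - <<'E'
from h import *
st(); pr(); W=cam("wrist"); np.save("w5.npy",W,allow_pickle=True); S=cam("scene"); np.save("s5.npy",S,allow_pickle=True)
o=np.zeros((480,800,3),np.uint8); o[:,:400]=cv2.resize(S["pixels"][205:277,200:260],(400,480),interpolation=cv2.INTER_CUBIC); o[:,400:]=cv2.resize(W["pixels"][180:420,220:420],(400,480)); cv2.imwrite("pics/c5.png",o[:,:,::-1])
E
```

```text
t 22.6 p [0.4809 0.3038 0.046 ] az 118.6 z [ 0.301  0.165 -0.939] F [ 0.5  0.8 -1.4] w 43.8 gf 39.9 q [-0.43  0.1  -0.22  2.15  0.14  0.55  1.32]
press: grasp -0.0854 0.0042 0.0635 F 0.8 0.4 -1.4
```

{"method": "jog_arm", "body": {
  "moves": [0.005,0,0.015,0,0,0,-0.5,0.01,0,0.028,0,0,0,-0.5,0.011,0,0.031,0,0,0,-0.5,0.003,0,0.034,0,0,0,-0.5,-0.003,0,0.036,0,0,0,-0.5,-0.008,0,0.038,0,0,0,-0.5,-0.008,0,0.038,0,0,0,-0.5,-0.008,0,0.038,0,0,0,-0.5]
}}

```text
time: 23.7
position: [0.4821, 0.3048, 0.0339]
tool_rot: [-0.694, 2.721, 0.119]
ft_force: [-11.4, -5.5, 4.1]
grip_width: 0.501
grip_force: 40.0
```

```bash
python3 - <<'E'
from h import *
st(); pr()
E
```

```text
t 23.7 p [0.4821 0.3048 0.0339] az 118.6 z [ 0.294  0.16  -0.942] F [-11.4  -5.5   4.1] w 43.6 gf 40.0 q [-0.43  0.13 -0.22  2.15  0.15  0.53  1.31]
press: grasp -0.0838 0.0046 0.0515 F -12.7 0.5 4.1
```

```bash
python3 - <<'E'
from h import *
W=cam("wrist"); np.save("w6.npy",W,allow_pickle=True); S=cam("scene"); np.save("s6.npy",S,allow_pickle=True)
o=np.zeros((600,800,3),np.uint8); o[:,:500]=cv2.resize(S["pixels"][205:277,200:260],(500,600),interpolation=cv2.INTER_CUBIC); o[:400,500:]=cv2.resize(W["pixels"][180:420,230:410],(300,400)); cv2.imwrite("pics/c6.png",o[:,:,::-1])
E
```

```text
(no output)
```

View pics/c6.png

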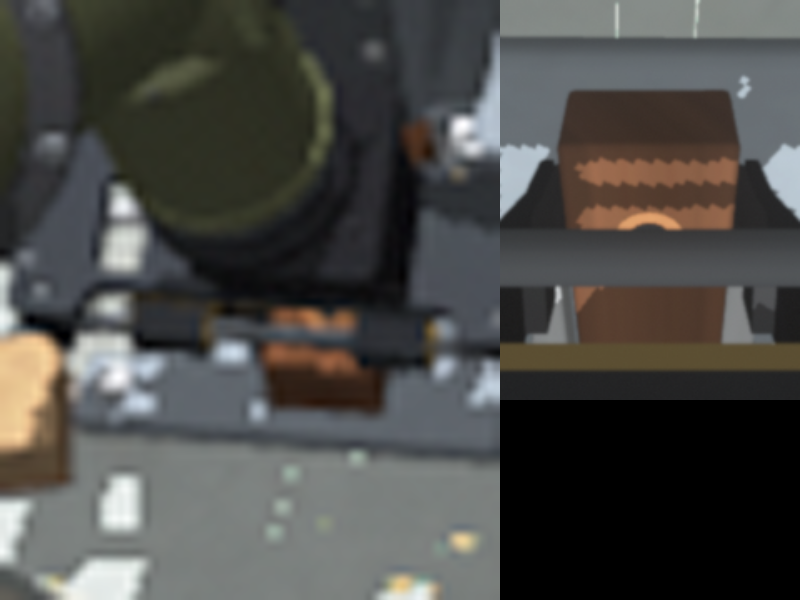

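The block sits on the plate. The wrist crop has the plate's front edge at v≈202.5 and the block's end bottom edge at v≈235, so I'll check that distance.

```bash
python3 - <<'E'
from h import *
W=np.load("w6.npy",allow_pickle=True).item(); p=W["pixels"].astype(int)
for u in(300,330): print(u,[(v,int(p[v,u].sum()),int(p[v,u,2]-p[v,u,0])) for v in list(range(196,210))+list(range(228,242))])
y=np.radians(28.27);X=np.array([np.cos(y),np.sin(y)])
for a,b in((202.5,234),(203,235)): print((onz(W,315,b,.024)-onz(W,315,a,.024))[:2]@X, onz(W,315,a,.024)[:2]@X-np.array([.5525,.3375])@X)
for v in(238,250,264): 
    r=np.where(p[v,230:410,0]-p[v,230:410,2]>8)[0]+230; print(v,r.min(),r.max())
E
```

```text
300 [(196, 583, 0), (197, 566, 3), (198, 544, 6), (199, 537, 7), (200, 535, 6), (201, 511, 6), (202, 422, 7), (203, 292, 6), (204, 234, 8), (205, 242, 7), (206, 244, 8), (207, 250, 8), (208, 259, 8), (209, 268, 8), (228, 333, 11), (229, 333, 11), (230, 333, 11), (231, 330, 11), (232, 323, 10), (233, 286, 6), (234, 216, -4), (235, 166, -14), (236, 148, -18), (237, 150, -18), (238, 147, -18), (239, 147, -18), (240, 148, -18), (241, 147, -18)]
330 [(196, 408, 3), (197, 408, 1), (198, 406, 2), (199, 409, 2), (200, 407, 2), (201, 399, 3), (202, 344, 3), (203, 260, 5), (204, 236, 7), (205, 242, 7), (206, 246, 7), (207, 252, 7), (208, 259, 8), (209, 268, 8), (228, 334, 12), (229, 334, 12), (230, 334, 12), (231, 334, 12), (232, 325, 12), (233, 288, 6), (234, 223, -5), (235, 169, -15), (236, 153, -20), (237, 155, -21), (238, 156, -20), (239, 154, -20), (240, 156, -20), (241, 152, -21)]
0.016416146333347516 -0.12356085529940208
0.01672379111460907 -0.12331487525919294
238 271 367
250 269 369
264 266 372
```

```bash
python3 - <<'E'
from h import *
y=np.radians(28.27);X=np.array([np.cos(y),np.sin(y)]); o=np.array([.5525,.3375])
for n,vs in(("w4",(202.5,206,208,210)),("w6",(202.7,206,210,214,234.3))):
    W=np.load(n+".npy",allow_pickle=True).item()
    for v in vs: print(n,v,"z0",((onz(W,320,v,0)[:2]-o)@X).round(4),"z24",((onz(W,320,v,.024)[:2]-o)@X).round(4))
W=np.load("w6.npy",allow_pickle=True).item(); print(W["pixels"][203:232,330].sum(1).tolist())
E
```

```text
w4 202.5 z0 -0.1083 z24 -0.1221
w4 206 z0 -0.1049 z24 -0.1191
w4 208 z0 -0.103 z24 -0.1173
w4 210 z0 -0.101 z24 -0.1155
w6 202.7 z0 -0.1097 z24 -0.1235
w6 206 z0 -0.1078 z24 -0.1218
w6 210 z0 -0.1054 z24 -0.1198
w6 214 z0 -0.103 z24 -0.1178
w6 234.3 z0 -0.0903 z24 -0.107
[260, 236, 242, 246, 252, 259, 268, 275, 283, 292, 300, 307, 314, 318, 320, 322, 325, 326, 330, 331, 335, 334, 334, 334, 333, 334, 334, 334, 334]
```

```bash
python3 - <<'E'
from h import *
y=np.radians(28.27);X=np.array([np.cos(y),np.sin(y),0])
W4=np.load("w4.npy",allow_pickle=True).item()
p=W4["pixels"].astype(int); print([(v,int(p[v,330].sum()),int(p[v,330,2]-p[v,330,0])) for v in range(228,244)])
for n,g in(("w4",np.array([.4254,.2710,.1575])),("w6",None)):
    W=np.load(n+".npy",allow_pickle=True).item()
    if g is None:
        s=ctrl.get_state(); g=s["position"]-R.from_rotvec(s["tool_rot"]).apply([0,0,.0187])
    for L in(.027,.030): print(n,L,"bottom",proj(W,g-X*L-[0,0,.0275]),"top",proj(W,g-X*L-[0,0,.0015]))
    for v in (255,262,268,272,276): pass
    p=W["pixels"].astype(int); print([int(p[v,330].sum()) for v in range(255,285)])
E
```

```text
[(228, 336, 12), (229, 335, 11), (230, 335, 11), (231, 336, 12), (232, 334, 12), (233, 327, 10), (234, 283, 5), (235, 213, -7), (236, 173, -15), (237, 169, -16), (238, 168, -16), (239, 168, -16), (240, 170, -17), (241, 170, -17), (242, 166, -17), (243, 164, -17)]
w4 0.027 bottom [320.31700609 227.39548631] top [320.43820228 264.43372695]
w4 0.03 bottom [320.35207254 221.77159515] top [320.47995546 258.43002887]
[155, 158, 157, 156, 156, 157, 156, 152, 156, 154, 157, 154, 158, 163, 168, 180, 181, 188, 186, 187, 189, 193, 213, 256, 289, 303, 305, 304, 305, 303]
w6 0.027 bottom [320.56694556 227.39933583] top [320.72564239 264.28406752]
w6 0.03 bottom [320.62942901 221.77174935] top [320.79933912 258.27167456]
[148, 147, 147, 146, 150, 146, 145, 143, 145, 147, 154, 160, 170, 175, 179, 183, 185, 186, 187, 187, 188, 190, 210, 256, 294, 301, 303, 302, 302, 303]
```

{"method": "jog_arm", "body": {
  "moves": [0,0,0,0,0,0,-0.4,0,0,0,0,0,0,0.5,0,0,0,0,0,0,1,0,0,0,0,0,0,1,0,0,-0.05,0,0,0,1,0,0,-0.2,0,0,0,1,0,0,-0.38,0,0,0,1,0,0,-0.5,0,0,0,1]
}}

```text
time: 24.8
position: [0.4406, 0.282, 0.1808]
tool_rot: [-0.691, 2.709, 0.125]
ft_force: [0.4, 0.4, -0.0]
grip_width: 0.998
grip_force: 0.0
```

```bash
python3 - <<'E'
from h import *
st(); pr(); W=cam("wrist"); np.save("w7.npy",W,allow_pickle=True); S=cam("scene"); np.save("s7.npy",S,allow_pickle=True); 
y=np.radians(28.27);X=np.array([np.cos(y),np.sin(y)]);Y=np.array([-X[1],X[0]]);o=np.array([.5525,.3375])
p=W["pixels"].astype(int); d=p[:,:,0]-p[:,:,2]
hsv=cv2.cvtColor(np.ascontiguousarray(W["pixels"]),cv2.COLOR_RGB2HSV); m=cv2.inRange(hsv,(2,60,20),(16,225,200))
k,l,stt,ce=cv2.connectedComponentsWithStats(m)
for i in range(1,k):
    if stt[i,4]>300: 
        q=onz(W,*ce[i],.05)[:2]-o; print(stt[i],ce[i].round(),"press",(q@X).round(3),(q@Y).round(3))
save(W,"w7.png")
E
```

```text
t 24.8 p [0.4406 0.282  0.1808] az 118.6 z [ 0.304  0.167 -0.938] F [ 0.4  0.4 -0. ] w 86.8 gf 0.0 q [-0.41 -0.18 -0.22  2.11  0.01  0.85  1.43]
press: grasp -0.1313 0.0041 0.1983 F 0.5 0.2 -0.0
[  91    0   46  108 1458] [113.  56.] press -0.206 -0.127
[ 135    0   79  135 2755] [174.  59.] press -0.205 -0.089
[ 293  190   54  117 5157] [320. 245.] press -0.057 0.005
```

```bash
python3 - <<'E'
from h import *
y=np.radians(28.27);X=np.array([np.cos(y),np.sin(y)]);Y=np.array([-X[1],X[0]]);o=np.array([.5525,.3375])
W=np.load("w7.npy",allow_pickle=True).item();p=W["pixels"].astype(int)
pt=lambda u,v,z:(lambda q:((q@X).round(4),(q@Y).round(4)))(onz(W,u,v,z)[:2]-o)
print([(v,int(p[v,322].sum()),int(p[v,322,0]-p[v,322,2])) for v in range(186,230)])
for v in(195,215,222,230,240,250,260,270): 
    d=p[v,270:370,0]-p[v,270:370,2]; r=np.where(d>8)[0]+270; print(v,r.min(),r.max(),pt(r.min()-.5,v,.05),pt(r.max()+.5,v,.05))
E
```

```text
[(186, 180, 13), (187, 177, 13), (188, 176, 13), (189, 176, 13), (190, 175, 14), (191, 184, 16), (192, 209, 26), (193, 245, 39), (194, 280, 51), (195, 302, 58), (196, 311, 61), (197, 314, 61), (198, 314, 61), (199, 314, 61), (200, 311, 61), (201, 312, 62), (202, 312, 62), (203, 311, 61), (204, 311, 61), (205, 310, 62), (206, 311, 61), (207, 313, 62), (208, 312, 62), (209, 311, 61), (210, 309, 62), (211, 309, 62), (212, 309, 62), (213, 308, 62), (214, 313, 63), (215, 337, 70), (216, 398, 89), (217, 461, 105), (218, 474, 109), (219, 437, 98), (220, 357, 67), (221, 267, 29), (222, 215, 5), (223, 209, -1), (224, 208, -2), (225, 205, -2), (226, 205, -1), (227, 205, -1), (228, 221, 7), (229, 277, 34)]
195 292 347 (np.float64(-0.1065), np.float64(-0.0181)) (np.float64(-0.1068), np.float64(0.0264))
215 293 346 (np.float64(-0.0877), np.float64(-0.0179)) (np.float64(-0.088), np.float64(0.0266))
222 294 346 (np.float64(-0.0808), np.float64(-0.0173)) (np.float64(-0.0811), np.float64(0.0269))
230 294 345 (np.float64(-0.0727), np.float64(-0.0176)) (np.float64(-0.073), np.float64(0.0265))
240 295 345 (np.float64(-0.0621), np.float64(-0.0171)) (np.float64(-0.0624), np.float64(0.027))
250 295 344 (np.float64(-0.0512), np.float64(-0.0175)) (np.float64(-0.0515), np.float64(0.0267))
260 296 344 (np.float64(-0.0398), np.float64(-0.0169)) (np.float64(-0.0401), np.float64(0.0272))
270 297 343 (np.float64(-0.0279), np.float64(-0.0164)) (np.float64(-0.0282), np.float64(0.0268))
```

```bash
cat >> h.py <<'E'
def pw(x,y,z,yaw=28.27,o=(.5525,.3375)):
    r=np.radians(yaw); return np.array((o[0]+x*np.cos(r)-y*np.sin(r), o[1]+x*np.sin(r)+y*np.cos(r), z))
def knob(a,z): return pw(-.022-.072*np.sin(a),.068+.072*np.cos(a),z), np.degrees(a)+28.27
E
python3 - <<'E'
from h import *
# knob check from scene & wrist first picture
print(knob(.486,.078)[0])
p,az=knob(.486,.052); q=p.copy(); q[2]=.16
a=go(q,62); b=go(p,az,start=a); b=go(q,az,start=a)
E
```

```text
[0.44114547 0.42711075 0.078     ]
tcp [0.441 0.427 0.16 ] jog [-0.184  0.423  0.153] [0.171 0.315 0.933]
tcp [0.441 0.427 0.052] jog [0.   0.   0.36] [0.    0.    0.098]
tcp [0.441 0.427 0.16 ] jog [0. 0. 0.] [0.    0.    0.098]
```

{"method": "jog_arm", "body": {
  "moves": [-0.09,0.1,0,0.04,0.08,0.2,0.15,-0.184,0.423,0.1,0.171,0.315,0.933,0.15,-0.184,0.423,0.153,0.171,0.315,0.933,0.15,-0.184,0.423,0.153,0.171,0.315,0.933,0.15,-0.184,0.423,0.153,0.171,0.315,0.933,0.15,-0.184,0.423,0.153,0.171,0.315,0.933,0.15,-0.184,0.423,0.153,0.171,0.315,0.933,0.15,-0.184,0.423,0.153,0.171,0.315,0.933,0.15]
}}

```text
time: 25.9
position: [0.4386, 0.4255, 0.1525]
tool_rot: [-0.754, -3.043, 0.012]
ft_force: [0.3, -0.6, 0.0]
grip_width: 0.574
grip_force: 0.0
```

```bash
python3 - <<'E'
from h import *
st(); W=cam("wrist"); np.save("w8.npy",W,allow_pickle=True); save(W,"w8.png")
print("expect knob",proj(W,knob(.486,.078)[0]))
p,az=knob(.486,.053); b=go(p,az)
u,v=proj(W,knob(.486,.078)[0]).round().astype(int); g=W["pixels"].astype(int).sum(2)
if 40<v<440 and 40<u<600:
    for vv in range(v-40,v+41,5): print(vv,"".join("#" if x<130 else "." for x in g[vv,u-40:u+40:2]))
E
```

```text
t 25.9 p [0.4386 0.4255 0.1525] az 62.1 z [-0.008 -0.006 -1.   ] F [ 0.3 -0.6  0. ] w 49.9 gf 0.0 q [-0.53  0.31 -0.34  1.62  0.11  1.24  0.19]
expect knob [324.36697094 251.85885468]
tcp [0.441 0.427 0.053] jog [-0.007  0.012  0.332] [-0.009 -0.004  0.1  ]
212 ........................................
217 ........................................
222 ........................................
227 ........................................
232 ........................................
237 ........................................
242 ........................................
247 ........................................
252 ........................................
257 ........................................
262 ........................................
267 ........................................
272 ........................................
277 ........................................
282 ........................................
287 ........................................
292 ........................................
```

```bash
python3 - <<'E'
from h import *
W=np.load("w8.npy",allow_pickle=True).item(); g=W["pixels"].astype(int).sum(2)
for vv in range(190,312,6): print(vv," ".join("%3d"%x for x in g[vv,260:400:6]))
E
```

```text
190 347 340 342 347 356 361 357 439 644 633 659 414 417 415 416 413 418 624 420 422 422 420 422 439
196 329 337 350 334 334 337 349 386 404 408 413 409 413 411 410 413 419 419 419 420 426 421 420 505
202 351 334 590 599 569 560 503 472 399 408 407 409 415 416 414 416 416 650 608 505 563 426 424 665
208 345 359 351 343 351 352 491 633 386 393 402 425 447 452 420 423 433 681 682 683 689 451 474 686
214 370 352 386 352 376 367 615 630 368 380 394 465 675 679 684 683 681 673 684 685 689 688 684 684
220 600 584 604 593 602 474 606 606 552 366 380 598 666 673 678 686 683 680 646 690 689 681 681 681
226 589 510 603 593 594 564 618 610 567 356 485 646 656 672 675 677 680 677 677 684 681 677 681 683
232 550 630 534 334 556 615 621 619 558 338 173 178 480 667 672 668 674 683 683 625 680 674 681 687
238 717 636 633 613 429 607 605 611 406 177 173 178 181 654 664 666 680 688 687 687 685 681 681 686
244 713 712 633 627 559 609 599 609 413 178 202 211 194 638 650 659 680 684 686 691 642 687 682 687
250 704 687 636 527 622 621 623 618 399 220 247 265 248 624 645 652 668 672 683 689 690 684 688 689

[... 299 characters left out ...]

274 619 624 620 608 517 354 346 359 363 481 700 570 627 620 618 624 631 640 657 668 678 667 681 669
280 172 441 613 613 620 573 462 298 366 534 697 583 618 623 626 626 626 645 667 206 195 182 219 684
286 165 376 610 613 617 617 616 528 303 600 689 365 623 625 632 629 646 664 672 189 186 184 180 654
292 160 310 610 610 617 617 439 352 349 634 671 356 376 477 621 632 660 678 676 183 183 182 174 213
298 154 272 617 619 613 614 354 353 301 639 649 312 301 365 389 643 666 675 674 173 174 176 171 170
304 146 235 605 617 614 604 341 201 354 676 586 208 513 355 359 396 461 674 678 166 169 171 169 161
310 143 165 349 578 608 608 250 449 451 679 463 447 478 574 462 295 407 417 646 158 162 161 165 162
```

{"method": "jog_arm", "body": {
  "moves": [-0.004,0.006,0.04,0,0,0.05,0.15,-0.007,0.012,0.1,-0.009,0,0.1,0.15,-0.007,0.012,0.2,-0.009,0,0.1,0.15,-0.007,0.012,0.29,-0.009,0,0.1,0.15,-0.007,0.012,0.332,-0.009,0,0.1,0.15,-0.007,0.012,0.332,-0.009,0,0.1,-0.2,-0.007,0.012,0.332,-0.009,0,0.1,-1,-0.007,0.012,0.332,-0.009,0,0.1,-1],
  "newtons": 30
}}

```text
time: 26.95
position: [0.4426, 0.4279, 0.0545]
tool_rot: [-0.918, -3.001, -0.005]
ft_force: [0.5, -0.2, 0.4]
grip_width: 0.317
grip_force: 0.0
```

```bash
python3 - <<'E'
from h import *
st(); pr()
s=ctrl.get_state(); 
for a in np.linspace(.486,1.59,9)[1:]:
    p,az=knob(a,.053); go(p,az)
E
```

```text
t 26.95 p [0.4426 0.4279 0.0545] az 56.0 z [-0.002  0.004 -1.   ] F [ 0.5 -0.2  0.4] w 27.6 gf 0.0 q [-0.55  0.4  -0.32  1.72  0.14  1.05  0.07]
press: grasp -0.054 0.1316 0.0732 F 0.3 -0.4 0.4
tcp [0.436 0.419 0.053] jog [ 0.    -0.038  0.005] [ 0.002 -0.004 -0.134]
tcp [0.432 0.409 0.053] jog [-0.007 -0.07   0.005] [ 0.003 -0.003 -0.266]
tcp [0.43  0.4   0.053] jog [-0.018 -0.101  0.005] [ 0.003 -0.003 -0.398]
tcp [0.429 0.39  0.053] jog [-0.033 -0.131  0.005] [ 0.003 -0.003 -0.529]
tcp [0.429 0.38  0.053] jog [-0.053 -0.157  0.004] [ 0.003 -0.003 -0.661]
tcp [0.431 0.37  0.053] jog [-0.076 -0.181  0.004] [ 0.004 -0.003 -0.793]
tcp [0.434 0.361 0.053] jog [-0.101 -0.202  0.004] [ 0.004 -0.002 -0.925]
tcp [0.438 0.352 0.053] jog [-0.13  -0.219  0.004] [ 0.004 -0.002 -1.056]
```

{"method": "jog_arm", "body": {
  "moves": [0,0,0,0,0,0,-1,0,0,0,0,0,0,-1,0,-0.019,0.003,0,0,-0.067,-1,0,-0.038,0.005,0,0,-0.134,-1,-0.003,-0.054,0.005,0,0,-0.2,-1,-0.007,-0.07,0.005,0,0,-0.266,-1,-0.018,-0.101,0.005,0,0,-0.398,-1,-0.033,-0.131,0.005,0,0,-0.529,-1]
}}

```text
time: 27.95
position: [0.4291, 0.391, 0.0538]
tool_rot: [-0.055, -3.14, -0.01]
ft_force: [0.4, 1.3, 6.9]
grip_width: 0.199
grip_force: 30.0
```

```bash
python3 - <<'E'
from h import *
st(); pr()
for a in np.linspace(1.038,1.60,7)[1:]:
    p,az=knob(a,.053); go(p,az)
E
```

```text
t 27.95 p [0.4291 0.391  0.0538] az 88.0 z [-0.001  0.006 -1.   ] F [0.4 1.3 6.9] w 17.3 gf 30.0 q [-0.43  0.34 -0.41  1.8   0.15  1.02  0.63]
press: grasp -0.0834 0.1054 0.0725 F 1.0 1.0 6.9
tcp [0.429 0.383 0.053] jog [-0.001 -0.026  0.002] [ 0.006 -0.    -0.085]
tcp [0.43  0.376 0.053] jog [-0.004 -0.049  0.002] [ 0.006 -0.    -0.175]
tcp [0.431 0.37  0.053] jog [-0.009 -0.071  0.002] [ 0.006  0.    -0.264]
tcp [0.433 0.363 0.053] jog [-0.016 -0.092  0.002] [ 0.006  0.    -0.354]
tcp [0.435 0.357 0.053] jog [-0.025 -0.112  0.002] [ 0.006  0.001 -0.443]
tcp [0.439 0.351 0.053] jog [-0.036 -0.132  0.002] [ 0.006  0.001 -0.533]
```

{"method": "jog_arm", "body": {
  "moves": [-0.001,-0.026,-0.003,0,0,-0.085,-1,-0.004,-0.049,-0.005,0,0,-0.175,-1,-0.009,-0.071,-0.005,0,0,-0.264,-1,-0.016,-0.092,-0.005,0,0,-0.354,-1,-0.025,-0.112,-0.005,0,0,-0.443,-1,-0.03,-0.122,-0.005,0,0,-0.49,-1,-0.036,-0.132,-0.005,0,0,-0.533,-1,-0.036,-0.132,-0.005,0,0,-0.533,-1]
}}

```text
time: 28.95
position: [0.4373, 0.3531, 0.054]
tool_rot: [-0.807, 3.036, 0.015]
ft_force: [-0.3, 6.4, -1.0]
grip_width: 0.199
grip_force: 30.1
```

```bash
cat >> h.py <<'E'
def ang():
    s=ctrl.get_state(); p=s["position"]; y=np.radians(28.27); q=p[:2]-np.array([.5525,.3375]); x=q[0]*np.cos(y)+q[1]*np.sin(y);yy=-q[0]*np.sin(y)+q[1]*np.cos(y)
    print("lever",np.arctan2(-(x+.022),yy-.068).round(3),"r",np.hypot(x+.022,yy-.068).round(4))
E
python3 - <<'E'
from h import *
st(); pr(); ang()
p,az=knob(1.63,.055); go(p,az)
E
```

```text
t 28.95 p [0.4373 0.3531 0.054 ] az 119.8 z [-0.002  0.009 -1.   ] F [-0.3  6.4 -1. ] w 17.3 gf 30.1 q [-0.3   0.32 -0.49  1.85  0.17  1.01  1.24]
press: grasp -0.0942 0.0681 0.0727 F 2.8 5.8 -1.0
lever 1.567 r 0.0721
tcp [0.44  0.349 0.055] jog [-0.    -0.015 -0.004] [ 0.008  0.003 -0.031]
```

{"method": "jog_arm", "body": {
  "moves": [0,-0.01,0,0,0,0,-1,0,-0.012,0,0,0,0,-1,0,-0.012,0,0,0,0,-1,0,-0.008,0,0,0,0,-0.1,0,-0.008,0,0,0,0,0,0,-0.008,-0.05,0,0,0,0,0,-0.008,-0.2,0,0,0,0,0,-0.008,-0.4,0,0,0,0]
}}

```text
time: 29.95
position: [0.4384, 0.3449, 0.1737]
tool_rot: [0.802, -3.031, -0.002]
ft_force: [0.9, 0.2, 0.1]
grip_width: 0.495
grip_force: 0.0
```

```bash
python3 - <<'E'
from h import *
st(); W=cam("wrist"); np.save("w9.npy",W,allow_pickle=True); S=cam("scene"); np.save("s9.npy",S,allow_pickle=True)
for a in(1.40,1.49,1.57): print(a,proj(W,knob(a,.078)[0]).round(1),proj(S,knob(a,.078)[0]).round(1))
g=W["pixels"].astype(int).sum(2); u,v=proj(W,knob(1.49,.078)[0]).round().astype(int); print(u,v)
for vv in range(max(0,v-24),min(480,v+26),4): print(vv," ".join("%3d"%x for x in g[vv,max(0,u-30):u+32:4]))
E
```

```text
t 29.95 p [0.4384 0.3449 0.1737] az 119.6 z [-0.006 -0.    -1.   ] F [0.9 0.2 0.1] w 43.1 gf 0.0 q [-0.26  0.19 -0.51  1.73  0.09  1.25  1.3 ]
1.4 [346.2 247.7] [213.7 238.6]
1.49 [337.5 246.4] [215.6 239. ]
1.57 [329.6 245.9] [217.4 239.2]
337 246
222 639 638 639 642 642 481 369 369 374 356 448 668 695 608 620 600
226 643 641 642 644 642 556 284 263 294 352 658 730 729 728 593 592
230 645 647 646 644 637 358 165 163 167 234 689 727 725 723 671 576
234 645 646 643 644 591 166 167 172 171 168 616 720 718 705 647 567
238 642 640 637 642 559 170 203 219 216 195 454 666 678 650 623 553
242 643 638 639 642 585 198 239 247 247 229 283 622 615 608 600 556
246 642 639 643 644 630 218 252 260 253 235 296 597 586 585 582 581
250 641 641 643 642 638 275 238 245 240 229 444 621 617 612 599 596
254 639 642 641 635 639 470 397 288 300 354 567 628 625 618 605 595
258 637 639 639 634 634 527 661 581 486 478 598 627 633 622 613 610
262 630 638 639 636 632 534 696 668 567 506 594 617 621 622 618 625
266 562 638 639 636 632 559 701 653 606 494 580 616 620 626 627 628
270 466 635 642 640 632 592 702 634 626 484 599 616 625 627 627 625
```

```bash
python3 - <<'E'
from h import *
a=go((.45,.32,.42),70)
g=pw(-.062,-.124,.40)
b=go(g,28.3,start=a)
E
```

```text
tcp [0.45 0.32 0.42] jog [ 0.018 -0.093 -0.797] [0.008 0.008 0.827]
tcp [0.557 0.199 0.4  ] jog [-0.472 -0.258  0.067] [0.    0.    0.695]
```

{"method": "jog_arm", "body": {
  "moves": [0,0,-0.2,0,0,0,1,0,0,-0.4,0,0,0.1,1,0.01,-0.05,-0.6,0,0,0.3,1,0.018,-0.093,-0.8,0.008,0.008,0.5,1,0.018,-0.093,-0.8,0.008,0.008,0.7,1,0.018,-0.093,-0.8,0.008,0.008,0.827,1,0.018,-0.093,-0.8,0.008,0.008,0.827,1,0.018,-0.093,-0.8,0.008,0.008,0.827,1]
}}

```text
time: 31.05
position: [0.4489, 0.3187, 0.4129]
tool_rot: [-0.538, -3.085, 0.014]
ft_force: [-0.0, 0.1, 0.4]
grip_width: 1.002
grip_force: 0.0
```

```bash
python3 - <<'E'
from h import *
st(); b=go(pw(-.062,-.124,.40),28.3)
E
```

```text
t 31.05 p [0.4489 0.3187 0.4129] az 70.2 z [-0.011 -0.007 -1.   ] F [-0.   0.1  0.4] w 87.2 gf 0.0 q [-0.28  0.12 -0.43  1.33  0.05  1.72  0.52]
tcp [0.557 0.199 0.4  ] jog [-0.473 -0.254  0.042] [-0.012 -0.004  0.699]
```

{"method": "jog_arm", "body": {
  "moves": [-0.2,-0.1,0,0,0,0.2,1,-0.473,-0.254,0.042,-0.012,-0.004,0.699,1,-0.473,-0.254,0.042,-0.012,-0.004,0.699,1,-0.473,-0.254,0.042,-0.012,-0.004,0.699,1,-0.473,-0.254,0.042,-0.012,-0.004,0.699,1,-0.473,-0.254,0.042,-0.012,-0.004,0.699,1,-0.473,-0.254,0.042,-0.012,-0.004,0.699,1,-0.473,-0.254,0.042,-0.012,-0.004,0.699,1]
}}

```text
time: 32.05
position: [0.5561, 0.1994, 0.4]
tool_rot: [1.613, 2.696, 0.001]
ft_force: [-0.1, -0.8, -0.1]
grip_width: 0.999
grip_force: 0.0
```

```bash
python3 - <<'E'
from h import *
st(); W=cam("wrist"); np.save("w10.npy",W,allow_pickle=True); save(W,"w10.png")
b=go(pw(-.062,-.124,.285),28.3)
for y in(-.158,-.124,-.084): print(y,proj(W,pw(-.062,y,.303)).round())
g=W["pixels"].astype(int).sum(2)
for vv in range(240,480,12): print(vv," ".join("%3d"%x for x in g[vv,200:440:10]))
E
```

```text
t 32.05 p [0.5561 0.1994 0.4   ] az 28.2 z [ 0.  0. -1.] F [-0.1 -0.8 -0.1] w 86.9 gf 0.0 q [-0.16  0.18 -0.27  1.28  0.05  1.69  0.07]
tcp [0.557 0.199 0.285] jog [-0.002  0.001  0.383] [ 0.    -0.    -0.002]
-0.158 [319. 284.]
-0.124 [319. 241.]
-0.084 [319. 186.]
240 627 593 619 639 671 684 686 682 677 686 673 187 195 189 687 687 648 657 613 612 614 615 623 372
252 215 471 704 589 627 661 668 674 683 684 684 190 206 183 684 684 684 675 649 648 629 611 551 405
264 500 494 317 271 206 576 713 666 681 682 684 206 236 198 684 686 688 687 688 681 658 648 407 318
276 336 388 629 310 722 580 347 239 275 712 675 204 227 200 682 677 687 688 693 689 683 680 526 181
288 163 158 163 328 319 615 328 334 664 651 335 284 235 668 685 682 682 684 693 688 686 635 171 154
300 143 155 154 325 327 349 322 342 348 336 349 332 247 269 678 686 686 686 685 688 684 490 162 162
312 141 146 144 555 731 332 333 341 352 341 305 320 329 324 283 239 215 675 678 678 678 313 156 152
324 227 229 230 230 234 234 234 236 234 234 234 236 233 237 240 238 242 288 298 296 295 293 290 288
336 261 261 262 265 265 269 266 2
[... 466 characters left out ...]

396 526 561 541 540 529 541 546 620 493 250 246 244 242 242 244 242 245 243 246 246 245 244 244 243
408 125 126 134 133 136 137 139 138 137 134 128 129 132 128 131 129 133 133 135 133 135 134 132 130
420 116 120 121 127 127 130 131 128 126 127 122 123 125 125 124 125 125 129 128 132 127 128 128 128
432 116 117 120 123 123 126 124 124 121 121 121 119 123 122 121 121 122 122 121 124 122 124 123 123
444 117 117 119 118 116 122 120 120 117 121 114 115 115 120 117 118 118 132 128 126 120 127 156 157
456  85  80  79  83  82  84  82  80  84  85  83  82  85  82  80  86  86  81  84  83  82  79  88 152
468  76  77  78  83  83  75  81  79  74  78  78  78  75  78  79  77  78  85  75  78  81  77  82  93
```

{"method": "jog_arm", "body": {
  "moves": [0,0,0.06,0,0,0,1,0,0,0.14,0,0,0,1,0,0,0.22,0,0,0,1,0,0,0.3,0,0,0,1,0,0,0.35,0,0,0,1,0,0,0.385,0,0,0,0.5,0,0,0.385,0,0,0,-0.3,0,0,0.385,0,0,0,-1],
  "newtons": 35
}}

```text
time: 33.1
position: [0.5567, 0.1993, 0.2853]
tool_rot: [1.615, 2.694, 0.002]
ft_force: [-1.2, 0.2, 0.4]
grip_width: 0.744
grip_force: 0.0
```

{"method": "jog_arm", "body": {
  "moves": [0,0,0,0,0,0,-1,0,0,0,0,0,0,-1,0,0,0,0,0,0,-1,0,0,0,0,0,0,-1,0,0,0,0,0,0,-1,0,0,0,0,0,0,-1,0,0,0,0,0,0,-1,0,0,0,0,0,0,-1]
}}

```text
time: 34.1
position: [0.5556, 0.1987, 0.2841]
tool_rot: [-1.615, -2.694, 0.002]
ft_force: [-5.5, -2.4, 1.0]
grip_width: 0.241
grip_force: 35.0
```

```bash
cat >> h.py <<'E'
def hand():
    "handle angle from the grasp point"
    s=ctrl.get_state(); r=R.from_rotvec(s["tool_rot"]); g=s["position"]-r.apply([0,0,.0187]); y=np.radians(28.27); q=g[:2]-np.array([.5525,.3375]); x=q[0]*np.cos(y)+q[1]*np.sin(y)
    h=np.radians(60)-np.arctan2(g[2]-.165,.018-x); print("x,z",x.round(4),g[2].round(4),"h",h.round(3),"r",np.hypot(x-.018,g[2]-.165).round(4)); return h
def arc(hs,x0,z0):
    "jog y (press x) and z for handle angles hs, from grasp at x0,z0"
    for h in hs:
        f=np.radians(60)-h; print(h, "jog y",((.018-.160*np.cos(f)-x0)/.3).round(3),"z",(-(.165+.160*np.sin(f)-z0)/.3).round(3))
E
python3 - <<'E'
from h import *
st(); pr(); hand(); f0=(-.062,.3036); arc(np.arange(.1,1.5,.1),*f0)
E
```

```text
t 34.1 p [0.5556 0.1987 0.2841] az 28.1 z [-0.002 -0.    -1.   ] F [-5.5 -2.4  1. ] w 21.0 gf 35.0 q [-0.15  0.19 -0.27  1.5   0.05  1.46  0.06]
press: grasp -0.0629 -0.1237 0.3028 F -6.0 0.5 1.0
x,z -0.0629 0.3028 h 0.007 r 0.1598
0.1 jog y -0.045 z 0.029
0.2 jog y -0.086 z 0.062
0.30000000000000004 jog y -0.125 z 0.1
0.4 jog y -0.159 z 0.14
0.5 jog y -0.189 z 0.185
0.6 jog y -0.214 z 0.231
0.7000000000000001 jog y -0.235 z 0.281
0.8 jog y -0.25 z 0.331
0.9 jog y -0.261 z 0.384
1.0 jog y -0.266 z 0.437
1.1 jog y -0.266 z 0.49
1.2000000000000002 jog y -0.26 z 0.543
1.3000000000000003 jog y -0.25 z 0.595
1.4000000000000001 jog y -0.234 z 0.646
```

{"method": "jog_arm", "body": {
  "moves": [0,-0.034,0.021,0,0,0,-1,0,-0.066,0.046,0,0,0,-1,0,-0.096,0.072,0,0,0,-1,0,-0.125,0.1,0,0,0,-1,0,-0.151,0.13,0,0,0,-1,0,-0.174,0.163,0,0,0,-1,0,-0.195,0.196,0,0,0,-1,0,-0.214,0.231,0,0,0,-1]
}}

```text
time: 35.1
position: [0.4998, 0.1686, 0.2164]
tool_rot: [1.614, 2.693, 0.002]
ft_force: [-3.8, -3.0, 7.9]
grip_width: 0.24
grip_force: 35.0
```

```bash
python3 - <<'E'
from h import *
st(); hand(); arc(np.arange(.65,1.46,.05),.018-.16*np.cos(np.radians(60)-.6),.165+.16*np.sin(np.radians(60)-.6))
E
```

```text
t 35.1 p [0.4998 0.1686 0.2164] az 28.1 z [ 0.002  0.    -1.   ] F [-3.8 -3.   7.9] w 20.9 gf 35.0 q [-0.12  0.07 -0.27  1.76  0.02  1.31  0.1 ]
x,z -0.1265 0.2351 h 0.596 r 0.1605
0.65 jog y -0.011 z 0.024
0.7000000000000001 jog y -0.021 z 0.049
0.7500000000000001 jog y -0.029 z 0.074
0.8000000000000002 jog y -0.036 z 0.1
0.8500000000000002 jog y -0.042 z 0.126
0.9000000000000002 jog y -0.047 z 0.152
0.9500000000000003 jog y -0.05 z 0.179
1.0000000000000004 jog y -0.052 z 0.205
1.0500000000000003 jog y -0.052 z 0.232
1.1000000000000005 jog y -0.052 z 0.259
1.1500000000000004 jog y -0.05 z 0.285
1.2000000000000006 jog y -0.046 z 0.312
1.2500000000000004 jog y -0.042 z 0.338
1.3000000000000007 jog y -0.035 z 0.364
1.3500000000000005 jog y -0.028 z 0.39
1.4000000000000008 jog y -0.02 z 0.415
1.4500000000000006 jog y -0.01 z 0.44
```

{"method": "jog_arm", "body": {
  "moves": [0,-0.011,0.024,0,0,0,-1,0,-0.021,0.049,0,0,0,-1,0,-0.029,0.074,0,0,0,-1,0,-0.036,0.1,0,0,0,-1,0,-0.042,0.126,0,0,0,-1,0,-0.047,0.152,0,0,0,-1,0,-0.05,0.179,0,0,0,-1,0,-0.052,0.205,0,0,0,-1]
}}

```text
time: 36.1
position: [0.4853, 0.1608, 0.1537]
tool_rot: [-1.615, -2.694, 0.002]
ft_force: [-6.0, -2.1, 5.6]
grip_width: 0.243
grip_force: 35.0
```

```bash
python3 - <<'E'
from h import *
st(); h=hand(); arc(np.arange(1.05,1.46,.05),.018-.16*np.cos(np.radians(60)-1.),.165+.16*np.sin(np.radians(60)-1.))
E
```

```text
t 36.1 p [0.4853 0.1608 0.1537] az 28.1 z [-0.001 -0.001 -1.   ] F [-6.  -2.1  5.6] w 21.2 gf 35.0 q [-0.12  0.09 -0.27  1.87  0.03  1.19  0.1 ]
x,z -0.1428 0.1724 h 1.001 r 0.161
1.05 jog y -0.001 z 0.027
1.1 jog y 0.0 z 0.053
1.1500000000000001 jog y 0.002 z 0.08
1.2000000000000002 jog y 0.006 z 0.106
1.2500000000000002 jog y 0.01 z 0.133
1.3000000000000003 jog y 0.016 z 0.159
1.3500000000000003 jog y 0.024 z 0.184
1.4000000000000004 jog y 0.032 z 0.209
1.4500000000000004 jog y 0.042 z 0.234
```

{"method": "jog_arm", "body": {
  "moves": [0,0,0.027,0,0,0,-1,0,0,0.053,0,0,0,-1,0,0.002,0.08,0,0,0,-1,0,0.006,0.106,0,0,0,-1,0,0.01,0.133,0,0,0,-1,0,0.016,0.159,0,0,0,-1,0,0.02,0.172,0,0,0,-1,0,0.024,0.184,0,0,0,-1]
}}

```text
time: 37.1
position: [0.4912, 0.164, 0.099]
tool_rot: [-1.615, -2.693, 0.004]
ft_force: [-8.2, -3.9, 11.3]
grip_width: 0.243
grip_force: 35.0
```

```bash
python3 - <<'E'
from h import *
st(); h=hand(); arc(np.arange(1.35,1.5,.02),.018-.16*np.cos(np.radians(60)-1.35),.165+.16*np.sin(np.radians(60)-1.35))
E
```

```text
t 37.1 p [0.4912 0.164  0.099 ] az 28.1 z [-0.002 -0.001 -1.   ] F [-8.2 -3.9 11.3] w 21.2 gf 35.0 q [-0.12  0.16 -0.27  1.92  0.05  1.08  0.08]
x,z -0.1361 0.1177 h 1.345 r 0.1612
1.35 jog y 0.0 z -0.0
1.37 jog y 0.003 z 0.01
1.3900000000000001 jog y 0.007 z 0.02
1.4100000000000001 jog y 0.01 z 0.03
1.4300000000000002 jog y 0.014 z 0.04
1.4500000000000002 jog y 0.018 z 0.05
1.4700000000000002 jog y 0.023 z 0.06
1.4900000000000002 jog y 0.027 z 0.069
```

{"method": "jog_arm", "body": {
  "moves": [0,0.004,0.006,0,0,0,-1,0,0.006,0.012,0,0,0,-1,0,0.008,0.018,0,0,0,-1,0,0.01,0.024,0,0,0,-1,0,0.012,0.028,0,0,0,-1,0,0.013,0.032,0,0,0,-1,0,0.014,0.034,0,0,0,-1,0,0.014,0.034,0,0,0,-1]
}}

```text
time: 38.1
position: [0.4937, 0.1654, 0.0903]
tool_rot: [-1.614, -2.692, 0.008]
ft_force: [-14.6, -6.9, 23.1]
grip_width: 0.24
grip_force: 35.1
```

```bash
python3 - <<'E'
from h import *
st(); h=hand()
E
```

```text
t 38.1 p [0.4937 0.1654 0.0903] az 28.1 z [-0.005 -0.003 -1.   ] F [-14.6  -6.9  23.1] w 20.9 gf 35.1 q [-0.13  0.17 -0.27  1.91  0.05  1.07  0.07]
x,z -0.1332 0.109 h 1.402 r 0.1612
```

```bash
python3 - <<'E'
from h import *
h0=hand()
for h in np.arange(1.38,-.01,-.06): 
    f=np.radians(60)-h; f0=np.radians(60)-h0
    print(h.round(2),"y",(.1605*(np.cos(f0)-np.cos(f))/.3).round(3),"z",(.1605*(np.sin(f0)-np.sin(f))/.3).round(3))
E
```

```text
x,z -0.1332 0.109 h 1.402 r 0.1612
1.38 y -0.004 z -0.011
1.32 y -0.013 z -0.042
1.26 y -0.021 z -0.073
1.2 y -0.027 z -0.104
1.14 y -0.031 z -0.136
1.08 y -0.033 z -0.168
1.02 y -0.033 z -0.2
0.96 y -0.031 z -0.232
0.9 y -0.027 z -0.264
0.84 y -0.022 z -0.296
0.78 y -0.014 z -0.327
0.72 y -0.005 z -0.358
0.66 y 0.006 z -0.388
0.6 y 0.019 z -0.417
0.54 y 0.034 z -0.446
0.48 y 0.051 z -0.473
0.42 y 0.069 z -0.5
0.36 y 0.088 z -0.525
0.3 y 0.109 z -0.549
0.24 y 0.132 z -0.572
0.18 y 0.156 z -0.594
0.12 y 0.181 z -0.614
0.06 y 0.207 z -0.632
-0.0 y 0.234 z -0.649
```

{"method": "jog_arm", "body": {
  "moves": [0,-0.004,-0.011,0,0,0,-1,0,-0.013,-0.042,0,0,0,-1,0,-0.021,-0.073,0,0,0,-1,0,-0.027,-0.104,0,0,0,-1,0,-0.031,-0.136,0,0,0,-1,0,-0.033,-0.168,0,0,0,-1,0,-0.033,-0.2,0,0,0,-1,0,-0.031,-0.232,0,0,0,-1]
}}

```text
time: 39.1
position: [0.4855, 0.1609, 0.1573]
tool_rot: [-1.614, -2.692, 0.008]
ft_force: [-7.6, -4.0, 3.9]
grip_width: 0.244
grip_force: 35.0
```

```bash
python3 - <<'E'
from h import *
st();h0=hand()
for h in np.arange(.90,-.01,-.06): 
    f=np.radians(60)-h; f0=np.radians(60)-h0
    print(h.round(2),"y",(.1603*(np.cos(f0)-np.cos(f))/.3).round(3),"z",(.1603*(np.sin(f0)-np.sin(f))/.3).round(3))
E
```

```text
t 39.1 p [0.4855 0.1609 0.1573] az 28.1 z [-0.005 -0.003 -1.   ] F [-7.6 -4.   3.9] w 21.2 gf 35.0 q [-0.12  0.09 -0.27  1.86  0.03  1.2   0.1 ]
x,z -0.1426 0.176 h 0.979 r 0.1609
0.9 y 0.005 z -0.042
0.84 y 0.01 z -0.073
0.78 y 0.018 z -0.105
0.72 y 0.027 z -0.135
0.66 y 0.038 z -0.165
0.6 y 0.051 z -0.195
0.54 y 0.066 z -0.223
0.48 y 0.082 z -0.251
0.42 y 0.1 z -0.277
0.36 y 0.12 z -0.303
0.3 y 0.141 z -0.327
0.24 y 0.164 z -0.35
0.18 y 0.187 z -0.371
0.12 y 0.212 z -0.391
0.06 y 0.239 z -0.409
0.0 y 0.266 z -0.426
```

{"method": "jog_arm", "body": {
  "moves": [0,0.003,-0.03,0,0,0,-1,0,0.008,-0.06,0,0,0,-1,0,0.018,-0.105,0,0,0,-1,0,0.027,-0.135,0,0,0,-1,0,0.038,-0.165,0,0,0,-1,0,0.051,-0.195,0,0,0,-1,0,0.066,-0.223,0,0,0,-1,0,0.082,-0.251,0,0,0,-1]
}}

```text
time: 40.1
position: [0.5087, 0.1734, 0.2341]
tool_rot: [-1.615, -2.694, 0.002]
ft_force: [-5.7, -2.2, 6.8]
grip_width: 0.242
grip_force: 35.0
```

```bash
python3 - <<'E'
from h import *
st();h0=hand()
for h in (.44,.38,.32,.26,.2,.14,.07,0.,-.01): 
    f=np.radians(60)-h; f0=np.radians(60)-h0
    print(h,"y",(.1601*(np.cos(f0)-np.cos(f))/.3).round(3),"z",(.1601*(np.sin(f0)-np.sin(f))/.3).round(3))
E
```

```text
t 40.1 p [0.5087 0.1734 0.2341] az 28.1 z [-0.001 -0.001 -1.   ] F [-5.7 -2.2  6.8] w 21.1 gf 35.0 q [-0.12  0.09 -0.27  1.71  0.02  1.35  0.09]
x,z -0.1162 0.2528 h 0.468 r 0.1604
0.44 y 0.008 z -0.012
0.38 y 0.027 z -0.038
0.32 y 0.048 z -0.063
0.26 y 0.07 z -0.086
0.2 y 0.093 z -0.108
0.14 y 0.118 z -0.128
0.07 y 0.148 z -0.15
0.0 y 0.18 z -0.17
-0.01 y 0.184 z -0.173
```

{"method": "jog_arm", "body": {
  "moves": [0,0.008,-0.012,0,0,0,-1,0,0.027,-0.038,0,0,0,-1,0,0.048,-0.063,0,0,0,-1,0,0.07,-0.086,0,0,0,-1,0,0.093,-0.108,0,0,0,-1,0,0.118,-0.128,0,0,0,-1,0,0.148,-0.15,0,0,0,-1,0,0.178,-0.169,0,0,0,-1]
}}

```text
time: 41.1
position: [0.5562, 0.199, 0.2846]
tool_rot: [-1.615, -2.694, 0.001]
ft_force: [-13.3, -7.1, -8.3]
grip_width: 0.241
grip_force: 34.9
```

{"method": "jog_arm", "body": {
  "moves": [0,0.002,-0.001,0,0,0,-1,0,0.003,-0.002,0,0,0,-1,0,0.003,-0.002,0,0,0,-1,0,0.003,-0.002,0,0,0,-1,0,0.003,-0.002,0,0,0,-1,0,0.003,-0.002,0,0,0,-1,0,0.003,-0.002,0,0,0,-1,0,0.003,-0.002,0,0,0,-1]
}}

```text
time: 42.1
position: [0.5557, 0.1987, 0.2842]
tool_rot: [-1.614, -2.693, 0.005]
ft_force: [-7.8, -4.3, 3.4]
grip_width: 0.238
grip_force: 35.0
```

```bash
python3 - <<'E'
from h import *
st();h0=hand()
E
```

```text
t 42.1 p [0.5557 0.1987 0.2842] az 28.1 z [-0.004 -0.002 -1.   ] F [-7.8 -4.3  3.4] w 20.7 gf 35.0 q [-0.15  0.19 -0.27  1.5   0.05  1.47  0.06]
x,z -0.0628 0.3029 h 0.007 r 0.1598
```

{"method": "jog_arm", "body": {
  "moves": [0,0,0,0,0,0,-0.6,0,0,0,0,0,0,0,0,0,0,0,0,0,1,0,0,0,0,0,0,1,0,0,-0.05,0,0,0,1,0,0,-0.2,0,0,0,1,0,0,-0.35,0,0,0,1,0,0,-0.45,0,0,0,1]
}}

```text
time: 43.1
position: [0.5578, 0.2, 0.4232]
tool_rot: [1.614, 2.692, 0.006]
ft_force: [0.6, 0.1, 0.2]
grip_width: 0.947
grip_force: 0.0
```

```bash
python3 - <<'E'
from h import *
st(); S=cam("scene"); T=cam("top"); W=cam("wrist")
o=np.zeros((600,800,3),np.uint8); o[:,:500]=cv2.resize(S["pixels"][165:261,195:275],(500,600),interpolation=cv2.INTER_CUBIC); o[:300,500:]=cv2.resize(T["pixels"][185:295,170:280],(300,300),interpolation=cv2.INTER_CUBIC)
o[300:525,500:]=cv2.resize(W["pixels"],(300,225),interpolation=cv2.INTER_AREA); cv2.imwrite("pics/c11.png",o[:,:,::-1])
E
```

```text
t 43.1 p [0.5578 0.2    0.4232] az 28.1 z [ 0.004  0.002 -1.   ] F [0.6 0.1 0.2] w 82.4 gf 0.0 q [-0.17  0.19 -0.27  1.22  0.05  1.73  0.06]
```

View pics/c11.png

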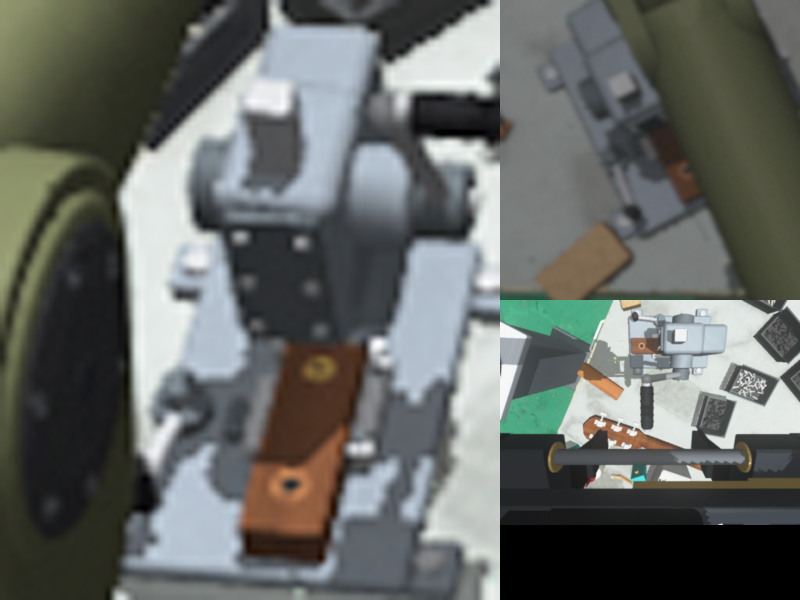

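The block is clamped between jaw and fence, the insert at crop (318,368) sits low, the handle is at rest and the arm is clear. Handing in the job.

```bash
python3 -c "
from bench import ctrl
print(ctrl.close_job())"
```

```text
the job is handed in; nothing more can be done
None
```

I handed the job in at about 43 s with the insert pressed home, the block still clamped, and the handle eased back to rest; the judge's verdict was not shown.

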